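# Clear the lane, dock the calibration plate and shut its keeper

## Robot

A 6-joint arm with a two-finger parallel gripper is mounted at the origin on the work surface. World frame = base frame: x ahead of the robot, y to its left, z up, the work surface at z = 0. Lengths are in m, angles in rad, forces in N, time in s.
With the tool pointing down it reaches from about 0.425 to 0.95 m from the base axis. Payload 3.5 kg.
Tool frame: the origin (TCP) lies midway between the tips of the shut fingers; the grasp point (between the pads) lies 19 mm behind it; z points along the fingers, y is the line along which they close (so a half turn about z gives the same grasp; the last joint's range is limited). The gripper opens to 85 mm and grips with 20 to 120 N. Pads are 22 mm wide; open, the fingers measure 114 mm over their backs; the gripper's body (76 mm by 85 mm) begins 54 mm behind the grasp point. The pads swing forward as they close: fully open they stand 13 mm farther back than shut.
Start: joints at [1.024, 0.286, 1.577, -0, 1.279, -0.15], TCP at [0.261, 0.623, 0.231] pointing down, gripper open.
Joint ranges: [-2.77, 2.77], [-0.9, 2.22], [0.21, 2.48], [-1.53, 4.67], [0.24, 2.81], [-2.84, 2.84]. Speed limits (rad/s): [2.79, 2.79, 3.14, 3.14, 3.14, 3.14].

## Interface

Orientations are given as a unit quaternion [x, y, z, w].
In Python, from plant import ctrl gives the robot as it stands.
- The arm moves only by the tool move_arm, never from a script. Its argument "plan" is a list of rows, each an object of numbers: "x", "y", "z": the shift along the tool's x, y, z in m; "yaw": the turn about the tool's z in rad; "fingers": the closure, from 0 (fully open) to 1 (shut). In form: [{"x": .., "y": .., "z": .., "yaw": .., "fingers": ..}, ...]. A call has 1 to 5 rows; each row is the pose to reach, as a shift and turn from the pose commanded when the call began, along the tool's axes at that moment; what a row does not reach only later rows make up. A row lasts 1/10 s, in which the tool goes at most 50 mm and 8.59 degrees, less where a joint would pass 70% of its speed; a pose out of reach is approached as far as the arm can. A call with a gripper value outside its range is refused whole. The fingers move at their own pace and stop on an object; "force" is the grip in N (left out, the last holds). Time passes only in rows, so rows that repeat a pose let the fingers close. It gives the time, the measured TCP pose, the force, the opening and the grip force at its end, in the units of the state.
- ctrl.get_state(): the state, without advancing time (a new reading comes with each control period).
- ctrl.read_camera(name): name is "scene" or "top"; returns the picture (420x560x3 uint8, red, green, blue); there is no depth.
- ctrl.camera_model(name): a dict with "intrinsics" (3x3 intrinsics, pixels), "distortion" ([k1, k2, p1, p2, k3] as OpenCV has them; the pictures are not rectified), "cam_to_world" (4x4, takes a point from camera to world coordinates). Camera axes: x right, y up, looking along -z (the intrinsics and any distortion apply to the point x, -y, -z); pixel columns grow to the right and rows downward; lengths in m; the calibration is good to about 2 mm. A picture is of the moment at which its call begins. camera_model takes no time and is no camera call.
- ctrl.sign_off(): hands the job in; it is judged then, once.
The state is a dict: "time": time; "qpos": joint angles; "dq": joint speeds; "joint_efforts": joint torques, N m; "eef_pos": TCP position; "tcp_rot": TCP orientation; "contact_force": force on the tool from outside, world axes, zero at the start; "wrist_torque": the same for the moment, N m; "opening": opening from 0.0 (shut) to 1.0 (fully open); "finger_force": force on a finger pad.
Only numpy, scipy, OpenCV 4.12 (cv2) and the standard library are available. Lean on these libraries where they do the work, as an engineer would, in place of code of your own. Each camera call takes 0.05 s, during which the arm holds its last target. There are 200 camera calls.

## Task

Put the calibration plate of the measuring machine away: first clear the two workpieces out of its way, the brass ring into the yellow bin and the steel spindle into the blue bin. Then slide the plate along the bench, flat and without lifting it, into the slot of the blue dock until it is fully home, and only then swing the red keeper all the way across behind it. Leave the mug, the bottle, the screwdriver and the mouse alone, keep the plate and the keeper where they are while you sort, and let go of everything at the end.

Things in the scene. Friction and masses are not known exactly. Their poses are not given: they have to be found in the camera images.
- plate: Calibration plate: flat aluminium frame 120 (x) x 110 (y) x 14 (z) mm, 0.4 kg, with a green gridded glass on top and an orange stripe along its rear edge. Lies flat on the bench. Origin at the centre of its underside; its +x points to the front edge (60 mm away) that goes into the slot first, -x to the rear edge with the stripe.
- dock: Blue dock with a white label field, fixed to the bench, 26 mm high, 85 deep (x), 146 wide (y). A flat slot at bench level, open to -x, 114 mm wide, 18 high, 70 deep to its end stop; roof 8 mm thick. Two aluminium lead-in cheeks 22 mm high spread to about 150 mm apart 30 mm before the mouth. Origin on the bench at the middle of the slot mouth, +x into the slot, +y to the left when looking in.
- slot_home (a point): Where the plate's origin lies when it is fully home: on the bench, 10 mm inside the slot mouth, on its middle line, the plate's x axis along the dock's. The plate's rear edge is then 50 mm outside the mouth (dock x = -50 mm).
- keeper (a joint): Swing angle of the keeper (rad). At 0 its bar points along the dock's -x, beside the plate's lane; it grows as the bar swings towards the dock's +y; at 1.571 (end stop) the bar points along the dock's +y, across the lane, with 3 mm of play behind the rear edge of a plate that is home. Lower limit -0.25 (turned outwards). A little friction: it stays where it is left.
- keeper_peg (a point): Top centre of the upright red peg (12 mm diameter, standing from the bar up to 50 mm over the bench) at the free end of the keeper, 85 mm from the pivot.
- keeper_pivot (a point): The vertical pivot axis of the red keeper, 14 mm over the bench, at dock (x, y) = (-59, -85) mm. The keeper is a level red bar 12 mm wide, 85 mm long from pivot to peg, lying between 4 and 14 mm over the bench.
- ring: Brass ring lying flat, outside diameter 44, bore 24, height 18 mm, 0.12 kg. Origin at the centre of its underside, z its axis.
- spindle: Steel spindle lying along its x, 64 mm long: a round bar of 16 mm diameter with a 20 x 20 x 14 mm square block at each end. 0.1 kg. Origin at its middle, on its underside (its axis is 10 mm higher).
- bin_blue: Blue open bin for spindles, fixed, 110 (x) x 160 (y) x 40 (z) mm outside, walls and floor 4 mm. Origin at the centre of its underside. A sample spindle lies in its -y half.
- bin_yellow: Yellow open bin for rings, fixed, 110 (x) x 160 (y) x 40 (z) mm outside, walls and floor 4 mm. Origin at the centre of its underside. A sample ring lies in its -y half.
- sample_spindle: A spindle like the other, already in the blue bin: leave it there. Origin as for the spindle.
- sample_ring: A ring like the other, already in the yellow bin: leave it there. Origin as for the ring.
- mug: White mug, 80 mm diameter, 90 mm high, handle at its +y. Bystander. Origin at the centre of its underside.
- cleaner: White bottle with blue cap, 60 mm diameter, 150 mm high. Bystander. Origin at the centre of its underside.
- screwdriver: Screwdriver lying along its x, about 200 mm long. Bystander. Origin at its middle, on its underside.
- mouse: Black computer mouse, 100 x 60 x 28 mm, on a 3 mm thick blue pad. Bystander. Origin at the centre of its underside.

How it is judged:
By the outcome, as a careful person would: the job done as asked, in the order asked, and still so for the second after the job is handed in, with the robot touching nothing.
It also fails if it takes over 72 s, if anything falls off the work surface, if the arm or the gripper's body presses on something with over 40 N, if the wrist force passes 120 N, or if a joint passes its speed limit or range.

## Working session

There is one attempt and no reset: what is moved stays moved. The work goes in short steps, Python scripts to look and compute and a tool call to move; the robot and the scene stay as the last step left them, time stands still between calls to the robot, and variables do not carry over. Pictures are saved under pics/ and viewed, at most 10 in all, crops included, and the job is handed in when it is done.

Besides the shell and the picture viewer there is one more tool, called after ">>>" by a JSON object that holds its "method" and its "body". move_arm: Moves the arm, as the interface text tells. Its arguments: {"type":"object","properties":{"plan":{"type":"array"},"force":{"type":"number"}},"required":["plan"]}

```bash
mkdir -p pics; ls
python3 - <<'E'
from plant import ctrl
import cv2,numpy as np
print(ctrl.get_state())
for n in("scene","top"):
    m=ctrl.camera_model(n);print(n,m)
    im=ctrl.read_camera(n);cv2.imwrite(f"pics/{n}0.png",im[:,:,::-1])
E
```

```text
pics
{'time': 0.0, 'qpos': array([ 1.02401033e+00,  2.87187144e-01,  1.57819397e+00,  3.59071701e-05,
        1.27855265e+00, -1.49993213e-01]), 'dq': array([ 6.31225893e-04,  2.70588597e-06,  1.26200622e-03, -3.00486633e-05,
       -1.45910710e-03, -5.83793250e-04]), 'joint_efforts': array([-5.53732098e-04, -4.05966461e+01, -2.92632741e+01, -8.44737997e-05,
        5.67236522e-03,  1.31505463e-06]), 'eef_pos': array([0.26047995, 0.62200975, 0.22992365]), 'tcp_rot': array([ 1.97102387e-01,  9.80382210e-01, -1.09436572e-03, -4.15763420e-04]), 'contact_force': array([-0.54427001,  0.67018094, -0.15204833]), 'wrist_torque': array([0.01121496, 0.00074804, 0.01632586]), 'finger_force': 0.0, 'opening': 0.9970359645388807}
scene {'intrinsics': array([[448.4917047 ,   0.        , 285.85948975],
       [  0.        , 448.4917047 , 207.88300813],
       [  0.        ,   0.        ,   1.        ]]), 'distortion': array([0.02269957, 0.        , 0.        , 0.        , 0.        ]), 'cam_to_world': array([[-0.27086102, -0.65977938,  0.70094613,  1.37194033],
       [ 0.96248534, -0.17351318,  0.20860282,  0.08060663],
       [-0.01600844,  0.73115275,  0.68202594,  0.82917694],
       [ 0.        ,  0.        ,  0.        ,  1.        ]])}
top {'intrinsics': array([[389.12993358,   0.        , 286.24098766],
       [  0.        , 389.12993358, 209.45763739],
       [  0.        ,   0.        ,   1.        ]]), 'distortion': array([-0.10519425,  0.        ,  0.        ,  0.        ,  0.        ]), 'cam_to_world': array([[-0.0296347 ,  0.99209559, -0.12193492,  0.49090618],
       [-0.99926765, -0.03235893, -0.02042197, -0.1505483 ],
       [-0.02420623,  0.12124042,  0.99232798,  0.98079716],
       [ 0.        ,  0.        ,  0.        ,  1.        ]])}
```

View pics/scene0.png

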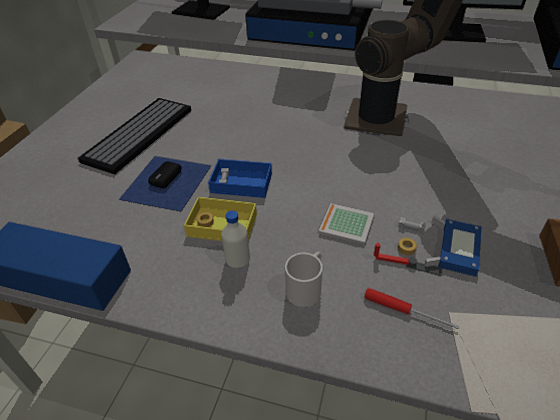

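View pics/top0.png

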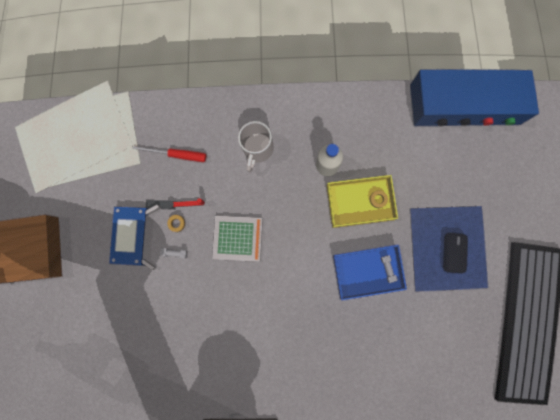

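Scene view: plate (347,223), ring (407,245), spindle (412,224), dock (461,246), red peg (376,247), bins (220,218) and (240,178). Top view: plate (238,238), ring (176,223), spindle (175,253), dock (128,236), peg about (200,202), yellow bin (362,201), blue bin (370,272). The workpieces lie between the plate and the dock.

```bash
cat > h.py <<'E'
import cv2,numpy as np
from plant import ctrl
from scipy.spatial.transform import Rotation as R
M={n:ctrl.camera_model(n) for n in("scene","top")}
def ray(n,p):
    m=M[n];q=cv2.undistortPoints(np.array(p,float).reshape(-1,1,2),m["intrinsics"],m["distortion"])[:,0]
    d=np.c_[q[:,0],-q[:,1],-np.ones(len(q))]@m["cam_to_world"][:3,:3].T
    return m["cam_to_world"][:3,3],d
def onz(n,p,z):
    o,d=ray(n,p);return o+d*((z-o[2])/d[:,2])[:,None]
def tri(pt,ps):
    o1,d1=ray("top",pt);o2,d2=ray("scene",ps);d1,d2=d1[0],d2[0]
    s=np.linalg.lstsq(np.c_[d1,-d2],o2-o1,rcond=None)[0]
    a,b=o1+s[0]*d1,o2+s[1]*d2
    return (a+b)/2,np.linalg.norm(a-b)
def proj(n,P):
    m=M[n];T=np.linalg.inv(m["cam_to_world"]);T=np.diag([1,-1,-1,1])@T
    return cv2.projectPoints(np.array(P,float).reshape(-1,1,3),cv2.Rodrigues(T[:3,:3])[0],T[:3,3],m["intrinsics"],m["distortion"])[0][:,0]
def hsv(im): return cv2.cvtColor(im,cv2.COLOR_RGB2HSV)
def blobs(im,lo,hi,roi,amin=15):
    x0,y0,x1,y1=roi;k=np.zeros(im.shape[:2],np.uint8)
    k[y0:y1,x0:x1]=cv2.inRange(hsv(im),lo,hi)[y0:y1,x0:x1]
    cs=[c for c in cv2.findContours(k,cv2.RETR_EXTERNAL,cv2.CHAIN_APPROX_NONE)[0] if cv2.contourArea(c)>amin]
    return sorted(cs,key=cv2.contourArea,reverse=True),k
def show(cs):
    for c in cs[:4]:
        r=cv2.minAreaRect(c);m=cv2.moments(c)
        print("  A%.0f cen(%.1f,%.1f)"%(m['m00'],m['m10']/m['m00'],m['m01']/m['m00']),"box",np.round(cv2.boxPoints(r),1).tolist())
E
python3 - <<'E'
from h import *
t=cv2.imread("pics/top0.png");s=cv2.imread("pics/scene0.png")
a=cv2.resize(t[185:285,95:275],None,fx=4.4,fy=3,interpolation=3) if 0 else cv2.resize(t[190:280,100:275],(788,405//1),interpolation=cv2.INTER_CUBIC)
cv2.imwrite("pics/ct.png",a)
b=cv2.resize(s[190:285,310:490],None,fx=4.4,fy=4.4,interpolation=cv2.INTER_CUBIC)
cv2.imwrite("pics/cs.png",b)
t=t[:,:,::-1].copy();s=s[:,:,::-1].copy()
for name,lo,hi,rt,rs in [("yellow/brass",(18,110,60),(35,255,255),(160,205,195,240),(390,230,425,260)),
 ("ybin",(22,150,60),(35,255,255),(310,160,410,240),(175,185,270,255)),
 ("bbin",(105,150,40),(125,255,255),(320,240,410,310),(200,150,280,205)),
 ("red",(0,150,60),(8,255,255),(140,190,210,215),(365,235,445,280)),
 ("dock",(100,130,40),(125,255,255),(100,195,160,275),(425,210,500,285)),
 ("orange",(5,100,100),(18,255,255),(245,205,275,270),(310,195,350,250)),
 ("green",(50,60,30),(90,255,255),(205,205,275,270),(310,195,385,250))]:
    print(name);print(" top");show(blobs(t,lo,hi,rt)[0]);print(" scene");show(blobs(s,lo,hi,rs)[0])
E
```

```text
yellow/brass
 top
  A192 cen(175.6,222.7) box [[168.0, 215.0], [183.0, 215.0], [183.0, 230.0], [168.0, 230.0]]
 scene
  A220 cen(406.9,245.9) box [[395.70001220703125, 250.89999389648438], [400.79998779296875, 235.60000610351562], [417.6000061035156, 241.1999969482422], [412.5, 256.5]]
ybin
 top
  A1716 cen(357.6,201.0) box [[328.1000061035156, 184.60000610351562], [386.8999938964844, 177.3000030517578], [392.0, 218.0], [333.20001220703125, 225.39999389648438]]
  A25 cen(378.1,198.8) box [[375.0, 196.0], [381.0, 196.0], [381.0, 202.0], [375.0, 202.0]]
 scene
  A1356 cen(217.0,216.0) box [[182.8000030517578, 235.60000610351562], [187.3000030517578, 195.6999969482422], [257.20001220703125, 203.6999969482422], [252.60000610351562, 243.60000610351562]]
bbin
 top
  A1440 cen(362.8,266.3) box [[334.6000061035156, 255.60000610351562], [393.5, 245.8000030517578], [398.6000061035156, 276.6000061035156], [339.70001220703125, 286.3999938964844]]
 scene
  A1865 cen(240.3,178.0) box [[207.89999389648438, 192.10000610351562], [211.0, 157.8000030517578], [272.0, 163.1999969482422], [268.89999389648
[... 518 characters left out ...]
8.0], [140.39999389648438, 264.5]]
 scene
  A1735 cen(460.6,247.8) box [[437.5, 269.5], [445.20001220703125, 218.89999389648438], [484.79998779296875, 225.0], [477.0, 275.6000061035156]]
orange
 top
  A61 cen(257.0,239.0) box [[254.60000610351562, 258.0], [256.70001220703125, 219.89999389648438], [259.29998779296875, 220.0], [257.20001220703125, 258.1000061035156]]
 scene
  A38 cen(327.3,217.2) box [[321.0, 229.0], [331.6000061035156, 204.39999389648438], [333.70001220703125, 205.3000030517578], [323.20001220703125, 229.89999389648438]]
green
 top
 scene
  A20 cen(363.3,224.1) box [[358.0, 235.0], [364.6000061035156, 215.1999969482422], [367.0, 216.0], [360.3999938964844, 235.8000030517578]]
```

View pics/ct.png

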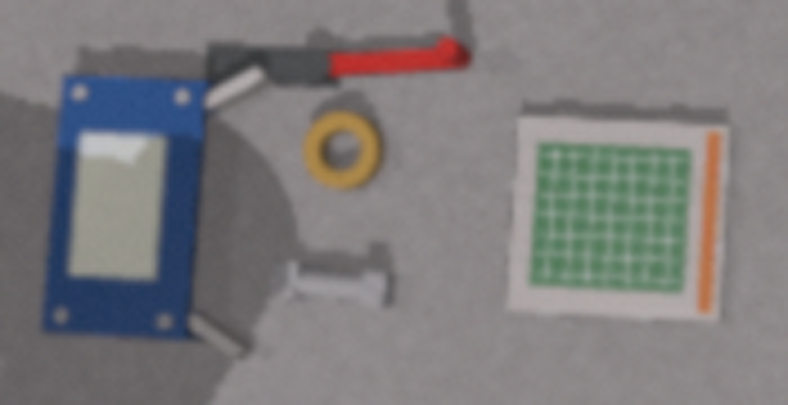

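View pics/cs.png

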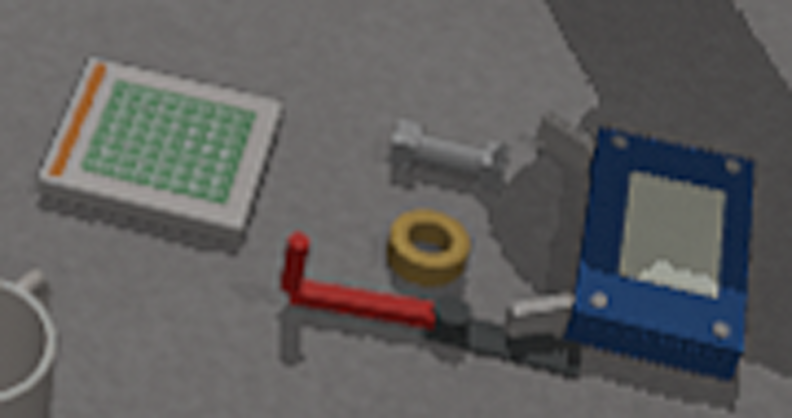

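Top crop (full-image pixels = 100+u/4.5, 190+v/4.5): ring at crop (343,150), spindle from (288,278) to (390,287), plate corners (519,117), (728,125), (719,320), (507,311), peg (455,47), dock roof (66,75), (208,83), (188,338), (43,330). Scene crop (310+u/4.4, 190+v/4.4): ring top (429,237), spindle blocks (407,135) and (494,155), peg top (298,240).

```bash
cat > pts.py <<'E'
from h import *
T=lambda u,v:((u+.5)/4.503-.5+100,(v+.5)/4.5-.5+190)
S=lambda u,v:((u+.5)/4.4-.5+310,(v+.5)/4.4-.5+190)
P={}
for k,a,b in [("ring",(343,150),(429,237)),("spL",(296,276),(493,153)),("spR",(376,283),(407,134)),
 ("pl_r+",(728,125),(40,178)),("pl_r-",(719,320),(95,58)),("pl_f+",(519,117),(240,230)),("pl_f-",(507,311),(283,100)),
 ("peg",(453,47),(298,239)),("dk_b+",(66,75),(742,350)),("dk_b-",(43,330),(753,158)),("dk_m+",(208,83),(573,318)),("dk_m-",(188,338),(603,130))]:
    p,e=tri(T(*a),S(*b));P[k]=p;print(k,p.round(4),"gap %.4f"%e)
E
python3 - <<'E'
from pts import *
pr=np.mean([onz("top",T(*q),.014)[0] for q in((728,125),(719,320),(519,117),(507,311))],0)
r=[onz("top",T(*q),.014)[0] for q in((728,125),(719,320),(519,117),(507,311))]
print("plate top-only c",pr.round(4),"rear->front",((r[2]+r[3]-r[0]-r[1])/2).round(4), "width",np.linalg.norm(r[0]-r[1]),np.linalg.norm(r[2]-r[3]))
d=[onz("top",T(*q),.026)[0] for q in((66,75),(43,330),(208,83),(188,338))]
ax=(d[0]+d[1]-d[2]-d[3])/2;m=(d[2]+d[3])/2;print("dock top-only mouth",m.round(4),"axis",ax.round(4),np.linalg.norm(d[0]-d[1]),np.linalg.norm(d[2]-d[3]), "ang",np.arctan2(ax[1],ax[0]))
w=(d[3]-d[2]); print("ang from width", np.arctan2(w[1],w[0])-np.pi/2, np.arctan2((d[1]-d[0])[1],(d[1]-d[0])[0])-np.pi/2)
t=cv2.imread("pics/top0.png")[:,:,::-1].copy();s=cv2.imread("pics/scene0.png")[:,:,::-1].copy()
for nm,lo,hi,rt,rs in [("ybin",(22,150,60),(35,255,255),(310,160,410,240),(175,185,270,255)),("bbin",(105,130,30),(125,255,255),(320,235,412,310),(200,150,280,205))]:
    for n,im,ro in(("top",t,rt),("scene",s,rs)):
        c,k=blobs(im,lo,hi,ro);k=cv2.morphologyEx(k,cv2.MORPH_CLOSE,np.ones((5,5)))
        h=cv2.convexHull(np.vstack(c));q=cv2.approxPolyDP(h,4,True)[:,0]
        print(nm,n,q.tolist())
        if n=="top":print(onz(n,q,.04)[:,:2].round(3).tolist())
E
```

```text
ring [0.584  0.1505 0.0162] gap 0.0021
spL [0.5137 0.178  0.0202] gap 0.0061
spR [0.509  0.131  0.0196] gap 0.0029
pl_r+ [ 0.5917 -0.0669  0.0133] gap 0.0013
pl_r- [ 0.4837 -0.0582  0.0133] gap 0.0040
pl_f+ [0.6003 0.0502 0.0111] gap 0.0000
pl_f- [0.492  0.0584 0.0137] gap 0.0020
peg [0.6351 0.0803 0.0488] gap 0.0038
dk_b+ [0.6308 0.3102 0.0249] gap 0.0019
dk_b- [0.4869 0.3198 0.0271] gap 0.0015
dk_m+ [0.6245 0.2283 0.0177] gap 0.0012
dk_m- [0.4808 0.2382 0.0226] gap 0.0042
plate top-only c [ 0.542  -0.0052  0.014 ] rear->front [0.0081 0.1174 0.    ] width 0.10783924113459163 0.10807768207836976
dock top-only mouth [0.5523 0.2295 0.026 ] axis [0.0066 0.0845 0.    ] 0.14418770377300522 0.1426023544215544 ang 1.4928964238230196
ang from width 1.4994253156204729 1.4951317667890969
ybin top [[385, 180], [392, 218], [343, 223], [333, 214], [330, 186]]
[[0.672, -0.376], [0.577, -0.388], [0.569, -0.268], [0.592, -0.244], [0.661, -0.24]]
ybin scene [[184, 225], [198, 198], [255, 204], [248, 238], [190, 236]]
bbin top [[397, 246], [405, 288], [341, 297], [335, 255]]
[[0.509, -0.396], [0.408, -0.41], [0.392, -0.255], [0.493, -0.245]]
bbin scene [[218, 159], [270, 163], [264, 197], [210, 192], [208, 181]]
```

```bash
cat > go.py <<'E'
from h import *
def psi(Rm): return np.arctan2(Rm[1,1],Rm[0,1])
def plan(*wps,n=5,step=.2,yst=.6):
    """wps: (x,y,z,psi_deg) world TCP targets; prints tool-frame shift per call"""
    s=ctrl.get_state();p=s["eef_pos"].copy();Rm=R.from_quat(s["tcp_rot"]).as_matrix();a=psi(Rm)
    print("t %.2f"%s["time"],"at",p.round(4),"psi %.1f"%np.degrees(a),"tilt",Rm[:2,2].round(4),"F",s["contact_force"].round(1),"open %.3f"%s["opening"])
    for w in wps:
        q=np.array(w[:3]);b=np.radians(w[3]);k=max(1,int(np.ceil(max(np.linalg.norm(q-p)/step,abs(b-a)/yst))))
        for i in range(k):
            d=(q-p)/(k-i);da=(b-a)/(k-i)
            ty=np.array([np.cos(a),np.sin(a)]);tx=np.array([-ty[1],ty[0]])
            print("  x %.3f y %.3f z %.3f yaw %.3f"%(d[:2]@tx,d[:2]@ty,-d[2],-da)," -> ",(p+d).round(3));p=p+d;a=a+da
E
python3 - <<'E'
from go import *
s=ctrl.get_state();Rm=R.from_quat(s["tcp_rot"]).as_matrix();print(Rm.round(3))
for nm,q,sm in[("y",[(328,184),(391,177),(397,218),(333,226)],(378,198.5)),("b",[(335,255),(397,246),(405,288),(341,297)],(390,268))]:
    w=onz("top",q,.04);print(nm,w.mean(0).round(4),np.linalg.norm(np.diff(w,axis=0),axis=1).round(3),"ydir",np.degrees(np.arctan2(*((w[0]+w[3]-w[1]-w[2])[[1,0]]))),"sample",onz("top",[sm],.018).round(3))
# rim height check: bin corner +y/-x-ish pairs
print(tri((391,177),(193,238)),tri((397,218),(188,199)))
plan((.584,.1505,.10,85.6),(.584,.1505,.003,85.6))
E
```

```text
[[-0.922  0.386 -0.001]
 [ 0.386  0.922 -0.002]
 [ 0.    -0.002 -1.   ]]
y [ 0.621  -0.3177  0.04  ] [0.157 0.102 0.158] ydir 94.90887115318458 sample [[ 0.629 -0.361  0.018]]
b [ 0.4504 -0.3265  0.04  ] [0.152 0.102 0.155] ydir 95.95549692567549 sample [[ 0.456 -0.381  0.018]]
(array([ 0.68323755, -0.3892226 , -0.00561197]), np.float64(0.028839798568504143)) (array([ 0.58185752, -0.41489803,  0.02866933]), np.float64(0.02398578979692356))
t 0.10 at [0.2605 0.6221 0.23  ] psi 67.3 tilt [-0.0012 -0.0019] F [-0.3  0.6  0.4] open 0.997
  x -0.160 y -0.103 z 0.043 yaw -0.107  ->  [0.368 0.465 0.187]
  x -0.148 y -0.120 z 0.043 yaw -0.107  ->  [0.476 0.308 0.143]
  x -0.135 y -0.135 z 0.043 yaw -0.107  ->  [0.584 0.15  0.1  ]
  x 0.000 y 0.000 z 0.097 yaw -0.000  ->  [0.584 0.15  0.003]
```

>>> {"method": "move_arm", "body": {"plan": [{"x":-0.16,"y":-0.103,"z":0.043,"yaw":-0.107,"fingers":0},{"x":-0.16,"y":-0.103,"z":0.043,"yaw":-0.107,"fingers":0},{"x":-0.16,"y":-0.103,"z":0.043,"yaw":-0.107,"fingers":0},{"x":-0.16,"y":-0.103,"z":0.043,"yaw":-0.107,"fingers":0},{"x":-0.16,"y":-0.103,"z":0.043,"yaw":-0.107,"fingers":0}]}}

```text
time: 0.6
eef_pos: [0.3702, 0.4611, 0.1857]
tcp_rot: [0.147, 0.989, -0.002, -0.001]
contact_force: [-0.2, 0.7, 0.8]
opening: 0.998
finger_force: 0.0
```

>>> {"method": "move_arm", "body": {"plan": [{"x":-0.148,"y":-0.12,"z":0.043,"yaw":-0.107,"fingers":0},{"x":-0.148,"y":-0.12,"z":0.043,"yaw":-0.107,"fingers":0},{"x":-0.148,"y":-0.12,"z":0.043,"yaw":-0.107,"fingers":0},{"x":-0.148,"y":-0.12,"z":0.043,"yaw":-0.107,"fingers":0},{"x":-0.148,"y":-0.12,"z":0.043,"yaw":-0.107,"fingers":0}]}}

```text
time: 1.1
eef_pos: [0.4776, 0.3049, 0.1436]
tcp_rot: [0.094, 0.996, -0.001, -0.001]
contact_force: [-0.9, -0.2, 0.1]
opening: 1.005
finger_force: 0.0
```

>>> {"method": "move_arm", "body": {"plan": [{"x":-0.135,"y":-0.135,"z":0.043,"yaw":-0.107,"fingers":0},{"x":-0.135,"y":-0.135,"z":0.043,"yaw":-0.107,"fingers":0},{"x":-0.135,"y":-0.135,"z":0.043,"yaw":-0.107,"fingers":0},{"x":-0.135,"y":-0.135,"z":0.043,"yaw":-0.107,"fingers":0},{"x":-0.135,"y":-0.135,"z":0.043,"yaw":-0.107,"fingers":0}]}}

```text
time: 1.6
eef_pos: [0.5861, 0.1483, 0.1012]
tcp_rot: [0.04, 0.999, -0.0, -0.0]
contact_force: [-0.3, -0.2, 0.6]
opening: 1.0
finger_force: 0.0
```

>>> {"method": "move_arm", "body": {"plan": [{"x":0.002,"y":0.002,"z":0.05,"yaw":0,"fingers":0},{"x":0.002,"y":0.002,"z":0.08,"yaw":0,"fingers":0},{"x":0.002,"y":0.002,"z":0.098,"yaw":0,"fingers":0},{"x":0.002,"y":0.002,"z":0.098,"yaw":0,"fingers":0}]}}

```text
time: 2.0
eef_pos: [0.5791, 0.1548, 0.001]
tcp_rot: [0.037, 0.999, -0.0, -0.004]
contact_force: [-1.1, -0.0, -0.5]
opening: 1.001
finger_force: 0.0
```

>>> {"method": "move_arm", "body": {"force": 40, "plan": [{"x":0,"y":0,"z":0,"yaw":0,"fingers":1},{"x":0,"y":0,"z":0,"yaw":0,"fingers":1},{"x":0,"y":0,"z":0,"yaw":0,"fingers":1},{"x":0,"y":0,"z":0,"yaw":0,"fingers":1},{"x":0,"y":0,"z":0,"yaw":0,"fingers":1}]}}

```text
time: 2.5
eef_pos: [0.5842, 0.1536, 0.0068]
tcp_rot: [0.038, 0.999, 0.0, 0.002]
contact_force: [-1.1, 1.2, 7.2]
opening: 0.485
finger_force: 41.1
```

>>> {"method": "move_arm", "body": {"plan": [{"x":0,"y":0,"z":-0.03,"yaw":0,"fingers":1},{"x":0,"y":0,"z":-0.07,"yaw":0,"fingers":1},{"x":0,"y":0,"z":-0.1,"yaw":0,"fingers":1},{"x":0,"y":0,"z":-0.12,"yaw":0,"fingers":1},{"x":0,"y":0,"z":-0.12,"yaw":0,"fingers":1}]}}

```text
time: 3.0
eef_pos: [0.585, 0.1536, 0.1287]
tcp_rot: [0.038, 0.999, 0.001, 0.004]
contact_force: [0.5, -0.4, -1.0]
opening: 0.484
finger_force: 41.3
```

Run:
```python
from go import *
b=np.radians(95.2);t=np.array([.621,-.3177])+.036*np.array([np.cos(b),np.sin(b)]);print(t)
print("sample",onz("top",[(378,198.5)],.022))
plan((t[0],t[1],.12,5.2),(t[0],t[1],.016,5.2))
im=ctrl.read_camera("scene");cv2.imwrite("pics/s1.png",im[100:300,150:500,::-1].repeat(2,0).repeat(2,1))
```

```text
[ 0.61773723 -0.28184816]
sample [[ 0.62876344 -0.36026058  0.022     ]]
t 3.00 at [0.585  0.1536 0.1287] psi 85.6 tilt [0.0084 0.0009] F [ 0.5 -0.4 -1. ] open 0.484
  x -0.022 y -0.144 z 0.003 yaw 0.468  ->  [0.596 0.008 0.126]
  x -0.084 y -0.119 z 0.003 yaw 0.468  ->  [ 0.607 -0.137  0.123]
  x -0.129 y -0.068 z 0.003 yaw 0.468  ->  [ 0.618 -0.282  0.12 ]
  x 0.000 y 0.000 z 0.104 yaw 0.000  ->  [ 0.618 -0.282  0.016]
```

View pics/s1.png

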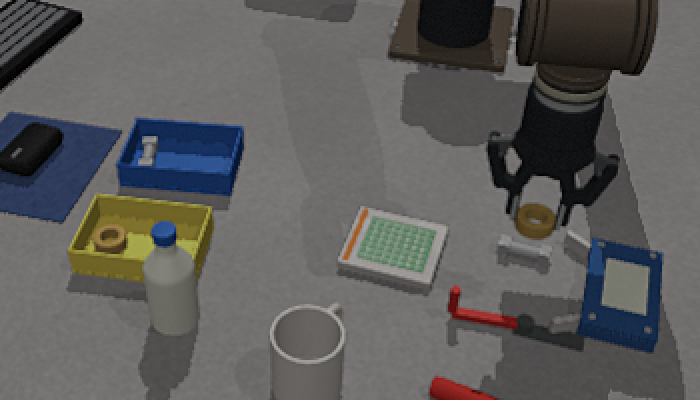

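The ring hangs in the gripper at (535,220) of this 2× crop, while plate, spindle and keeper are untouched. The bottle at (170,280) stands close to the yellow bin, so I check its clearance and the rim heights.

Run:
```python
from go import *
for k,a,b in[("y-x-y",(397,218),(200,198.5)),("y-x+y",(333,226),(256.5,203.5)),("y+x-y",(391,177),(185.5,225)),("b-x-y",(405,288),(216.5,160)),("b-x+y",(341,297),(271.5,162.5)),("b+x-y",(397,246),(209,180)),("cap",(332,150),(232,214))]:
    p,e=tri(a,b);print(k,p.round(3),round(e,3))
```

```text
y-x-y [ 0.576 -0.399  0.033] 0.007
y-x+y [ 0.562 -0.242  0.038] 0.003
y+x-y [ 0.679 -0.391  0.034] 0.004
b-x-y [ 0.408 -0.414  0.034] 0.004
b-x+y [ 0.392 -0.253  0.045] 0.004
b+x-y [ 0.509 -0.396  0.043] 0.001
cap [ 0.721 -0.237  0.148] 0.001
```

>>> {"method": "move_arm", "body": {"plan": [{"x":-0.022,"y":-0.144,"z":0.003,"yaw":0.468,"fingers":1},{"x":-0.022,"y":-0.144,"z":0.003,"yaw":0.468,"fingers":1},{"x":-0.022,"y":-0.144,"z":0.003,"yaw":0.468,"fingers":1},{"x":-0.022,"y":-0.144,"z":0.003,"yaw":0.468,"fingers":1},{"x":-0.022,"y":-0.144,"z":0.003,"yaw":0.468,"fingers":1}]}}

```text
time: 3.55
eef_pos: [0.5923, 0.0072, 0.1191]
tcp_rot: [0.269, 0.963, 0.0, -0.002]
contact_force: [-0.7, -0.8, -1.6]
opening: 0.49
finger_force: 41.4
```

>>> {"method": "move_arm", "body": {"plan": [{"x":-0.084,"y":-0.119,"z":0.003,"yaw":0.468,"fingers":1},{"x":-0.084,"y":-0.119,"z":0.003,"yaw":0.468,"fingers":1},{"x":-0.084,"y":-0.119,"z":0.003,"yaw":0.468,"fingers":1},{"x":-0.084,"y":-0.119,"z":0.003,"yaw":0.468,"fingers":1},{"x":-0.084,"y":-0.119,"z":0.003,"yaw":0.468,"fingers":1}]}}

```text
time: 4.05
eef_pos: [0.6033, -0.1364, 0.117]
tcp_rot: [0.484, 0.875, 0.0, -0.001]
contact_force: [-0.2, -0.5, -1.0]
opening: 0.491
finger_force: 41.4
```

>>> {"method": "move_arm", "body": {"plan": [{"x":-0.129,"y":-0.068,"z":0.003,"yaw":0.468,"fingers":1},{"x":-0.129,"y":-0.068,"z":0.003,"yaw":0.468,"fingers":1},{"x":-0.129,"y":-0.068,"z":0.003,"yaw":0.468,"fingers":1},{"x":-0.129,"y":-0.068,"z":0.003,"yaw":0.468,"fingers":1},{"x":-0.129,"y":-0.068,"z":0.003,"yaw":0.468,"fingers":1}]}}

```text
time: 4.55
eef_pos: [0.6146, -0.281, 0.1143]
tcp_rot: [0.673, 0.739, 0.0, -0.001]
contact_force: [0.6, 0.6, -1.4]
opening: 0.487
finger_force: 41.4
```

Run:
```python
from go import *
plan((.618,-.282,.017,5.2))
```

```text
t 4.55 at [ 0.6146 -0.281   0.1143] psi 5.4 tilt [-0.0013  0.0019] F [ 0.6  0.6 -1.4] open 0.487
  x -0.001 y 0.003 z 0.097 yaw 0.003  ->  [ 0.618 -0.282  0.017]
```

>>> {"method": "move_arm", "body": {"plan": [{"x":-0.001,"y":0.003,"z":0.04,"yaw":0,"fingers":1},{"x":-0.001,"y":0.003,"z":0.07,"yaw":0,"fingers":1},{"x":-0.001,"y":0.003,"z":0.09,"yaw":0,"fingers":1},{"x":-0.001,"y":0.003,"z":0.097,"yaw":0,"fingers":1},{"x":-0.001,"y":0.003,"z":0.097,"yaw":0,"fingers":1}]}}

```text
time: 5.05
eef_pos: [0.6172, -0.2805, 0.0169]
tcp_rot: [0.673, 0.74, -0.0, -0.002]
contact_force: [-0.3, 0.5, -0.9]
opening: 0.484
finger_force: 41.4
```

>>> {"method": "move_arm", "body": {"plan": [{"x":0,"y":0,"z":0,"yaw":0,"fingers":0.3},{"x":0,"y":0,"z":0,"yaw":0,"fingers":0.3},{"x":0,"y":0,"z":-0.02,"yaw":0,"fingers":0.3},{"x":0,"y":0,"z":-0.06,"yaw":0,"fingers":0.3},{"x":0,"y":0,"z":-0.11,"yaw":0,"fingers":0.3}]}}

```text
time: 5.55
eef_pos: [0.6168, -0.2829, 0.1287]
tcp_rot: [0.674, 0.739, -0.0, -0.001]
contact_force: [0.5, -0.2, 0.2]
opening: 0.702
finger_force: 0.0
```

Run:
```python
from go import *
plan((.5114,.1545,.09,-5.8),(.5114,.1545,.004,-5.8))
```

```text
t 5.55 at [ 0.6168 -0.2829  0.1287] psi 5.2 tilt [-0.0023  0.0016] F [ 0.5 -0.2  0.2] open 0.702
  x 0.148 y -0.022 z 0.013 yaw 0.064  ->  [ 0.582 -0.137  0.116]
  x 0.147 y -0.031 z 0.013 yaw 0.064  ->  [0.547 0.009 0.103]
  x 0.144 y -0.041 z 0.013 yaw 0.064  ->  [0.511 0.154 0.09 ]
  x 0.000 y 0.000 z 0.086 yaw -0.000  ->  [0.511 0.154 0.004]
```

>>> {"method": "move_arm", "body": {"plan": [{"x":0.148,"y":-0.022,"z":0.013,"yaw":0.064,"fingers":0.4},{"x":0.148,"y":-0.022,"z":0.013,"yaw":0.064,"fingers":0.4},{"x":0.148,"y":-0.022,"z":0.013,"yaw":0.064,"fingers":0.4},{"x":0.148,"y":-0.022,"z":0.013,"yaw":0.064,"fingers":0.4},{"x":0.148,"y":-0.022,"z":0.013,"yaw":0.064,"fingers":0.4}]}}

```text
time: 6.05
eef_pos: [0.583, -0.1374, 0.1171]
tcp_rot: [0.697, 0.717, 0.0, 0.002]
contact_force: [-0.4, -0.4, 1.0]
opening: 0.597
finger_force: 0.0
```

>>> {"method": "move_arm", "body": {"plan": [{"x":0.147,"y":-0.031,"z":0.013,"yaw":0.064,"fingers":0.4},{"x":0.147,"y":-0.031,"z":0.013,"yaw":0.064,"fingers":0.4},{"x":0.147,"y":-0.031,"z":0.013,"yaw":0.064,"fingers":0.4},{"x":0.147,"y":-0.031,"z":0.013,"yaw":0.064,"fingers":0.4},{"x":0.147,"y":-0.031,"z":0.013,"yaw":0.064,"fingers":0.4}]}}

```text
time: 6.55
eef_pos: [0.5487, 0.0077, 0.1035]
tcp_rot: [0.72, 0.694, 0.001, 0.001]
contact_force: [-1.1, -1.2, 0.6]
opening: 0.598
finger_force: 0.0
```

Run:
```python
from go import *
im=ctrl.read_camera("top");cv2.imwrite("pics/t2.png",im[150:310,90:410,::-1].repeat(2,0).repeat(2,1))
plan((.5114,.1545,.09,-5.8),(.5114,.1545,.004,-5.8))
```

```text
t 6.60 at [0.549  0.0068 0.1036] psi -2.1 tilt [ 0.0029 -0.0011] F [-0.3 -0.9  0.5] open 0.596
  x 0.146 y -0.043 z 0.014 yaw 0.064  ->  [0.511 0.154 0.09 ]
  x 0.000 y -0.000 z 0.086 yaw -0.000  ->  [0.511 0.154 0.004]
```

View pics/t2.png

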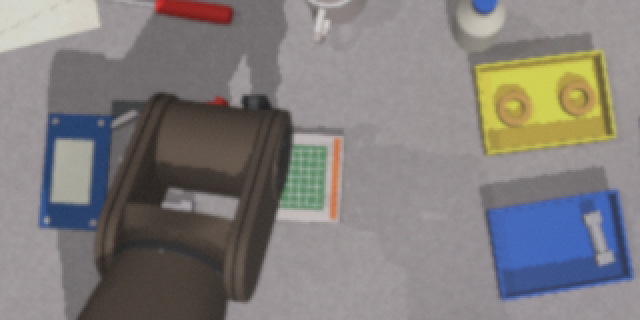

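The ring lies flat in the yellow bin's near half (513,105), beside the sample (576,97). The blue bin's +y half is free around (530,250). On to the spindle.

>>> {"method": "move_arm", "body": {"plan": [{"x":0.146,"y":-0.043,"z":0.014,"yaw":0.064,"fingers":0.4},{"x":0.146,"y":-0.043,"z":0.014,"yaw":0.064,"fingers":0.4},{"x":0.146,"y":-0.043,"z":0.014,"yaw":0.064,"fingers":0.4},{"x":0.146,"y":-0.043,"z":0.014,"yaw":0.064,"fingers":0.4},{"x":0.146,"y":-0.043,"z":0.014,"yaw":0.064,"fingers":0.4}]}}

```text
time: 7.1
eef_pos: [0.5111, 0.1551, 0.0889]
tcp_rot: [0.742, 0.671, 0.0, 0.001]
contact_force: [0.4, -1.0, 0.5]
opening: 0.602
finger_force: 0.0
```

>>> {"method": "move_arm", "body": {"plan": [{"x":0,"y":0,"z":0.035,"yaw":0,"fingers":0.4},{"x":0,"y":0,"z":0.065,"yaw":0,"fingers":0.4},{"x":0,"y":0,"z":0.084,"yaw":0,"fingers":0.4},{"x":0,"y":0,"z":0.084,"yaw":0,"fingers":0.4}]}}

```text
time: 7.5
eef_pos: [0.509, 0.1529, 0.0018]
tcp_rot: [0.743, 0.669, -0.002, -0.001]
contact_force: [-0.2, -0.8, 0.0]
opening: 0.599
finger_force: 0.0
```

>>> {"method": "move_arm", "body": {"plan": [{"x":0,"y":0,"z":0,"yaw":0,"fingers":1},{"x":0,"y":0,"z":0,"yaw":0,"fingers":1},{"x":0,"y":0,"z":0,"yaw":0,"fingers":1},{"x":0,"y":0,"z":0,"yaw":0,"fingers":1},{"x":0,"y":0,"z":0,"yaw":0,"fingers":1}]}}

```text
time: 8.0
eef_pos: [0.5117, 0.1552, 0.0063]
tcp_rot: [0.742, 0.671, 0.001, 0.002]
contact_force: [0.8, -3.9, 5.9]
opening: 0.165
finger_force: 39.7
```

>>> {"method": "move_arm", "body": {"plan": [{"x":0,"y":0,"z":-0.03,"yaw":0,"fingers":1},{"x":0,"y":0,"z":-0.07,"yaw":0,"fingers":1},{"x":0,"y":0,"z":-0.1,"yaw":0,"fingers":1},{"x":0,"y":0,"z":-0.12,"yaw":0,"fingers":1},{"x":0,"y":0,"z":-0.12,"yaw":0,"fingers":1}]}}

```text
time: 8.5
eef_pos: [0.512, 0.1562, 0.128]
tcp_rot: [0.742, 0.671, 0.003, 0.002]
contact_force: [0.3, -0.2, -0.8]
opening: 0.163
finger_force: 39.2
```

Run:
```python
from go import *
plan((.447,-.29,.12,-84),(.447,-.29,.015,-84))
```

```text
t 8.50 at [0.512  0.1562 0.128 ] psi -5.8 tilt [0.0077 0.0012] F [ 0.3 -0.2 -0.8] open 0.163
  x -0.150 y -0.007 z 0.003 yaw 0.455  ->  [0.49  0.007 0.125]
  x -0.138 y 0.060 z 0.003 yaw 0.455  ->  [ 0.469 -0.141  0.123]
  x -0.097 y 0.115 z 0.003 yaw 0.455  ->  [ 0.447 -0.29   0.12 ]
  x 0.000 y 0.000 z 0.105 yaw -0.000  ->  [ 0.447 -0.29   0.015]
```

>>> {"method": "move_arm", "body": {"plan": [{"x":-0.15,"y":-0.007,"z":0.003,"yaw":0.455,"fingers":1},{"x":-0.15,"y":-0.007,"z":0.003,"yaw":0.455,"fingers":1},{"x":-0.15,"y":-0.007,"z":0.003,"yaw":0.455,"fingers":1},{"x":-0.15,"y":-0.007,"z":0.003,"yaw":0.455,"fingers":1},{"x":-0.15,"y":-0.007,"z":0.003,"yaw":0.455,"fingers":1}]}}

```text
time: 9.0
eef_pos: [0.4866, 0.0063, 0.1197]
tcp_rot: [0.875, 0.485, -0.001, -0.001]
contact_force: [0.1, 0.6, -0.1]
opening: 0.166
finger_force: 39.3
```

>>> {"method": "move_arm", "body": {"plan": [{"x":-0.138,"y":0.06,"z":0.003,"yaw":0.455,"fingers":1},{"x":-0.138,"y":0.06,"z":0.003,"yaw":0.455,"fingers":1},{"x":-0.138,"y":0.06,"z":0.003,"yaw":0.455,"fingers":1},{"x":-0.138,"y":0.06,"z":0.003,"yaw":0.455,"fingers":1},{"x":-0.138,"y":0.06,"z":0.003,"yaw":0.455,"fingers":1}]}}

```text
time: 9.5
eef_pos: [0.4657, -0.1412, 0.1175]
tcp_rot: [0.961, 0.277, -0.0, -0.001]
contact_force: [-1.0, -0.6, -1.1]
opening: 0.164
finger_force: 39.3
```

>>> {"method": "move_arm", "body": {"plan": [{"x":-0.097,"y":0.115,"z":0.003,"yaw":0.455,"fingers":1},{"x":-0.097,"y":0.115,"z":0.003,"yaw":0.455,"fingers":1},{"x":-0.097,"y":0.115,"z":0.003,"yaw":0.455,"fingers":1},{"x":-0.097,"y":0.115,"z":0.003,"yaw":0.455,"fingers":1},{"x":-0.097,"y":0.115,"z":0.003,"yaw":0.455,"fingers":1}]}}

```text
time: 10.0
eef_pos: [0.4452, -0.2893, 0.1146]
tcp_rot: [0.999, 0.054, -0.0, -0.001]
contact_force: [-0.1, 0.6, 0.7]
opening: 0.162
finger_force: 39.5
```

Run:
```python
from go import *
plan((.447,-.29,.014,-84))
```

```text
t 10.00 at [ 0.4452 -0.2893  0.1146] psi -83.8 tilt [-0.0008  0.0019] F [-0.1  0.6  0.7] open 0.162
  x 0.002 y 0.001 z 0.101 yaw 0.003  ->  [ 0.447 -0.29   0.014]
```

>>> {"method": "move_arm", "body": {"plan": [{"x":0.002,"y":0.001,"z":0.04,"yaw":0,"fingers":1},{"x":0.002,"y":0.001,"z":0.07,"yaw":0,"fingers":1},{"x":0.002,"y":0.001,"z":0.09,"yaw":0,"fingers":1},{"x":0.002,"y":0.001,"z":0.101,"yaw":0,"fingers":1},{"x":0.002,"y":0.001,"z":0.101,"yaw":0,"fingers":1}]}}

```text
time: 10.5
eef_pos: [0.4464, -0.2884, 0.0125]
tcp_rot: [0.999, 0.054, -0.001, -0.002]
contact_force: [-0.2, -0.6, -1.0]
opening: 0.161
finger_force: 39.5
```

>>> {"method": "move_arm", "body": {"plan": [{"x":0,"y":0,"z":0,"yaw":0,"fingers":0.6},{"x":0,"y":0,"z":0,"yaw":0,"fingers":0.6},{"x":0,"y":0,"z":-0.02,"yaw":0,"fingers":0.6},{"x":0,"y":0,"z":-0.06,"yaw":0,"fingers":0.6},{"x":0,"y":0,"z":-0.11,"yaw":0,"fingers":0.6}]}}

```text
time: 11.0
eef_pos: [0.446, -0.2908, 0.125]
tcp_rot: [0.999, 0.052, -0.001, -0.001]
contact_force: [1.1, -0.2, -0.4]
opening: 0.401
finger_force: 0.0
```

Spindle released. Now a fresh measurement with the arm out of the way.

```bash
cat > meas.py <<'E'
from h import *
def dockplate(tag,roi=(100,185,280,290)):
    im=np.mean([ctrl.read_camera("top").astype(float) for _ in range(3)],0).astype(np.uint8)
    x0,y0,x1,y1=roi;f=5
    c=cv2.resize(im[y0:y1,x0:x1],None,fx=f,fy=f,interpolation=cv2.INTER_CUBIC);H=hsv(c)
    tofull=lambda q:(np.array(q,float)+.5)/f-.5+[x0,y0]
    out={}
    def rect(k,z,name):
        cs=cv2.findContours(k,cv2.RETR_EXTERNAL,cv2.CHAIN_APPROX_NONE)[0]
        if not cs: print(name,"none");return
        cc=max(cs,key=cv2.contourArea);b=cv2.boxPoints(cv2.minAreaRect(cv2.convexHull(cc)))
        w=onz("top",tofull(b),z);e=[w[1]-w[0],w[2]-w[1]];L=[np.linalg.norm(v) for v in e]
        v=max(e,key=lambda v:abs(v[1]));v=v*np.sign(v[1])
        print(name,"c",w.mean(0).round(4),"sides",np.round(L,4),"ang %.2f"%np.degrees(np.arctan2(v[1],v[0])));out[name]=w.mean(0)
        cv2.polylines(c,[b.astype(int)],True,(255,0,0),1)
    rect(cv2.morphologyEx(cv2.inRange(H,(100,120,30),(125,255,255)),cv2.MORPH_OPEN,np.ones((9,9))),.026,"dock")
    g=cv2.inRange(H,(45,45,40),(90,255,255));rect(cv2.morphologyEx(cv2.morphologyEx(g,cv2.MORPH_CLOSE,np.ones((15,15))),cv2.MORPH_OPEN,np.ones((25,25))),.014,"grid")
    o=cv2.inRange(H,(5,110,90),(18,255,255));rect(cv2.morphologyEx(o,cv2.MORPH_OPEN,np.ones((5,5))),.014,"stripe")
    wm=cv2.inRange(H,(0,0,150),(180,60,255));wm[:, :int(.5*0)]=0
    wm=cv2.morphologyEx(wm|g|o,cv2.MORPH_CLOSE,np.ones((9,9)));wm=cv2.morphologyEx(wm,cv2.MORPH_OPEN,np.ones((45,45)));rect(wm,.014,"plate")
    cv2.imwrite(f"pics/{tag}.png",cv2.resize(c,(800,int(800*c.shape[0]/c.shape[1])))[:600,:,::-1]);return out
E
python3 - <<'E'
from meas import *
from go import plan
dockplate("m1");plan((.53,-.14,.12,-4))
im=ctrl.read_camera("scene");cv2.imwrite("pics/s3.png",im[100:300,150:500,::-1].repeat(2,0).repeat(2,1))
E
```

```text
dock c [0.5564 0.2728 0.026 ] sides [0.1445 0.0841] ang 83.82
grid c [ 5.429e-01 -5.000e-04  1.400e-02] sides [0.0778 0.084 ] ang 85.23
stripe c [ 0.5385 -0.0557  0.014 ] sides [0.0973 0.0065] ang 175.55
plate c [0.5242 0.0065 0.014 ] sides [0.2379 0.2165] ang 88.07
t 11.15 at [ 0.4498 -0.2944  0.1309] psi -84.0 tilt [ 0.0094 -0.009 ] F [ 0.4  0.6 -0.1] open 0.393
  x 0.032 y -0.048 z 0.004 yaw -0.465  ->  [ 0.477 -0.243  0.127]
  x 0.050 y -0.029 z 0.004 yaw -0.465  ->  [ 0.503 -0.191  0.124]
  x 0.058 y -0.003 z 0.004 yaw -0.465  ->  [ 0.53 -0.14  0.12]
```

View pics/m1.png

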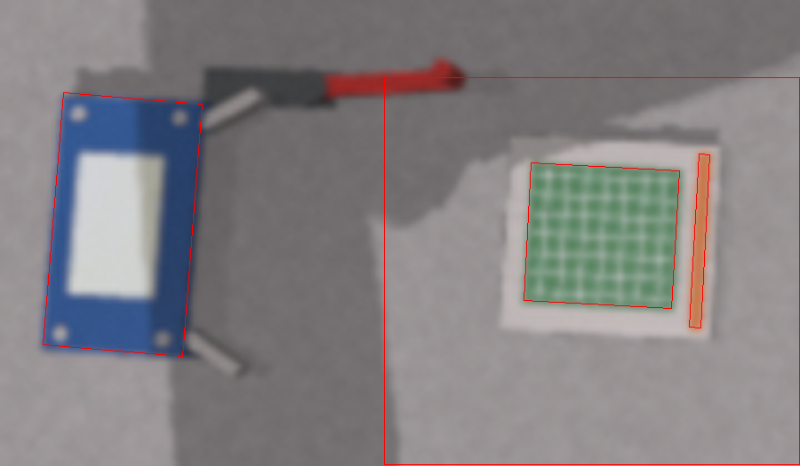

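Dock roof screws are at (79,112), (180,117), (60,333), (163,340) and plate corners at (512,140), (718,147), (711,338), (501,327). Nothing lies in the lane. The plate mask failed, so I compute from the screws, the grid and the corners.

Run:
```python
from h import *
F=lambda q:(np.array(q,float)+.5)/(800/180)-.5+[100,185]
def fr(q,z,n):
    w=onz("top",F(q),z);a=(w[0]+w[2]-w[1]-w[3])/2;b=(w[2]+w[3]-w[0]-w[1])/2
    print(n,w.mean(0)[:2].round(4),"long %.2f deg"%np.degrees(np.arctan2(a[1],a[0])),"lat %.2f"%(np.degrees(np.arctan2(b[1],b[0]))-90),np.linalg.norm(a),np.linalg.norm(b));return w.mean(0)[:2]
s=fr([(79,112),(180,117),(60,333),(163,340)],.027,"screws")
d=fr([(64,93),(202,103),(43,345),(183,355)],.026,"dock")
p=fr([(512,140),(718,147),(501,327),(711,338)],.014,"plate")
g=fr([(532,163),(680,170),(524,300),(672,308)],.014,"grid")
th=np.radians(85.5);a=np.array([np.cos(th),np.sin(th)]);n=np.array([-a[1],a[0]])
for q in(p,g):
  print("plate in dock about dock centre: along %.4f lat %.4f"%((q-s)@a,(q-s)@n))
```

```text
screws [0.5558 0.2736] long 85.38 deg lat 85.99 0.061026111813119475 0.12625351434423057
dock [0.5568 0.2728] long 84.65 deg lat 86.10 0.08335513321400922 0.14349356956800008
plate [ 0.5419 -0.0054] long 85.90 deg lat 86.32 0.11779073255748594 0.10618352493023502
grid [ 0.5434 -0.0007] long 85.47 deg lat 85.75 0.08389422988349902 0.07729841501353749
plate in dock about dock centre: along -0.2792 lat -0.0080
plate in dock about dock centre: along -0.2745 lat -0.0091
```

View pics/s3.png

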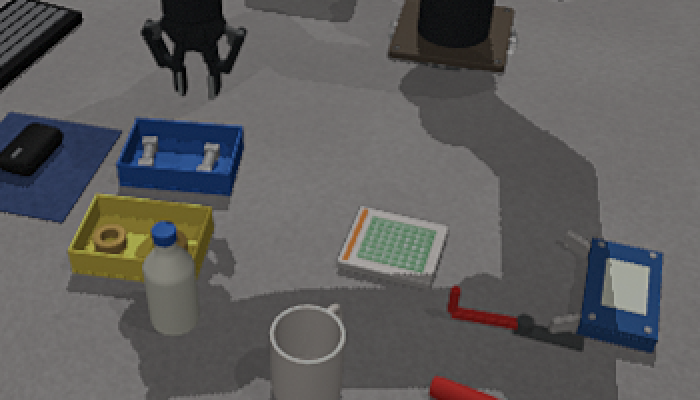

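Both workpieces are in their bins: the spindle lies next to its sample at (210,157), and the ring is behind the bottle. Now I go behind the plate.

Run:
```python
from go import *
plan((.533,-.12,.10,-4.3),(.533,-.12,-.003,-4.3),(.5357,-.085,-.003,-4.3),(.5398,.0607,-.003,-4.3))
```

```text
t 11.20 at [ 0.4483 -0.293   0.1279] psi -84.0 tilt [ 0.0051 -0.0049] F [-0.4  0.   0.1] open 0.402
  x 0.034 y -0.054 z 0.009 yaw -0.464  ->  [ 0.477 -0.235  0.119]
  x 0.055 y -0.033 z 0.009 yaw -0.464  ->  [ 0.505 -0.178  0.109]
  x 0.064 y -0.005 z 0.009 yaw -0.464  ->  [ 0.533 -0.12   0.1  ]
  x 0.000 y 0.000 z 0.103 yaw -0.000  ->  [ 0.533 -0.12  -0.003]
  x 0.035 y 0.000 z -0.000 yaw -0.000  ->  [ 0.536 -0.085 -0.003]
  x 0.146 y -0.007 z -0.000 yaw -0.000  ->  [ 0.54   0.061 -0.003]
```

>>> {"method": "move_arm", "body": {"plan": [{"x":0.034,"y":-0.054,"z":0.009,"yaw":-0.464,"fingers":0.2},{"x":0.034,"y":-0.054,"z":0.009,"yaw":-0.464,"fingers":0.2},{"x":0.034,"y":-0.054,"z":0.009,"yaw":-0.464,"fingers":0.2},{"x":0.034,"y":-0.054,"z":0.009,"yaw":-0.464,"fingers":0.2},{"x":0.034,"y":-0.054,"z":0.009,"yaw":-0.464,"fingers":0.2}]}}

```text
time: 11.7
eef_pos: [0.4745, -0.2341, 0.1145]
tcp_rot: [0.96, 0.279, -0.0, -0.001]
contact_force: [-0.3, 0.2, -0.1]
opening: 0.803
finger_force: 0.0
```

>>> {"method": "move_arm", "body": {"plan": [{"x":0.055,"y":-0.033,"z":0.009,"yaw":-0.464,"fingers":0.2},{"x":0.055,"y":-0.033,"z":0.009,"yaw":-0.464,"fingers":0.2},{"x":0.055,"y":-0.033,"z":0.009,"yaw":-0.464,"fingers":0.2},{"x":0.055,"y":-0.033,"z":0.009,"yaw":-0.464,"fingers":0.2},{"x":0.055,"y":-0.033,"z":0.009,"yaw":-0.464,"fingers":0.2}]}}

```text
time: 12.2
eef_pos: [0.5034, -0.1773, 0.1062]
tcp_rot: [0.871, 0.492, -0.0, -0.0]
contact_force: [0.5, -0.3, -0.1]
opening: 0.801
finger_force: 0.0
```

>>> {"method": "move_arm", "body": {"plan": [{"x":0.064,"y":-0.005,"z":0.009,"yaw":-0.464,"fingers":0.2},{"x":0.064,"y":-0.005,"z":0.009,"yaw":-0.464,"fingers":0.2},{"x":0.064,"y":-0.005,"z":0.009,"yaw":-0.464,"fingers":0.2},{"x":0.064,"y":-0.005,"z":0.009,"yaw":-0.464,"fingers":0.2},{"x":0.064,"y":-0.005,"z":0.009,"yaw":-0.464,"fingers":0.2}]}}

```text
time: 12.7
eef_pos: [0.532, -0.12, 0.0974]
tcp_rot: [0.735, 0.678, 0.0, 0.0]
contact_force: [0.4, -0.1, -0.1]
opening: 0.799
finger_force: 0.0
```

Run:
```python
from go import *
plan((.533,-.12,-.003,-4.3))
```

```text
t 12.70 at [ 0.532  -0.12    0.0974] psi -4.6 tilt [ 0.0001 -0.0001] F [ 0.4 -0.1 -0.1] open 0.799
  x 0.000 y 0.001 z 0.100 yaw -0.004  ->  [ 0.533 -0.12  -0.003]
```

>>> {"method": "move_arm", "body": {"plan": [{"x":0,"y":0.001,"z":0.04,"yaw":-0.005,"fingers":0.2},{"x":0,"y":0.001,"z":0.075,"yaw":-0.005,"fingers":0.2},{"x":0,"y":0.001,"z":0.092,"yaw":-0.005,"fingers":0.2},{"x":0,"y":0.001,"z":0.098,"yaw":-0.005,"fingers":0.2},{"x":0,"y":0.001,"z":0.1,"yaw":-0.005,"fingers":0.2}]}}

```text
time: 13.2
eef_pos: [0.5328, -0.1199, -0.003]
tcp_rot: [0.732, 0.681, -0.0, -0.0]
contact_force: [-0.9, -0.2, 0.3]
opening: 0.803
finger_force: 0.0
```

Run:
```python
from go import *
plan((.5357,-.085,-.003,-4.3),(.5398,.0607,-.003,-4.3))
```

```text
t 13.20 at [ 0.5328 -0.1199 -0.003 ] psi -4.1 tilt [-0.0007  0.0003] F [-0.9 -0.2  0.3] open 0.803
  x 0.035 y 0.000 z -0.000 yaw 0.003  ->  [ 0.536 -0.085 -0.003]
  x 0.146 y -0.007 z -0.000 yaw -0.000  ->  [ 0.54   0.061 -0.003]
```

>>> {"method": "move_arm", "body": {"plan": [{"x":0.012,"y":0,"z":0,"yaw":0,"fingers":0.2},{"x":0.02,"y":0,"z":0,"yaw":0,"fingers":0.2},{"x":0.026,"y":0,"z":0,"yaw":0,"fingers":0.2},{"x":0.031,"y":0,"z":0,"yaw":0,"fingers":0.2},{"x":0.035,"y":0,"z":0,"yaw":0,"fingers":0.2}]}}

```text
time: 13.7
eef_pos: [0.5358, -0.0839, -0.0022]
tcp_rot: [0.731, 0.683, 0.0, 0.0]
contact_force: [0.1, 0.0, 0.5]
opening: 0.801
finger_force: 0.0
```

>>> {"method": "move_arm", "body": {"plan": [{"x":0.005,"y":0,"z":0,"yaw":0,"fingers":0.2},{"x":0.01,"y":0,"z":0,"yaw":0,"fingers":0.2},{"x":0.016,"y":-0.0005,"z":0,"yaw":0,"fingers":0.2},{"x":0.023,"y":-0.001,"z":0,"yaw":0,"fingers":0.2},{"x":0.03,"y":-0.0015,"z":0,"yaw":0,"fingers":0.2}]}}

```text
time: 14.2
eef_pos: [0.5362, -0.0544, -0.0025]
tcp_rot: [0.731, 0.682, -0.0, 0.0]
contact_force: [0.8, -4.1, 0.0]
opening: 0.798
finger_force: 1.8
```

Run:
```python
from go import *
plan((.5398,.0607,-.003,-4.3))
from meas import *
dockplate("m2")
```

```text
t 14.20 at [ 0.5362 -0.0544 -0.0025] psi -4.0 tilt [ 0.0005 -0.0007] F [ 0.8 -4.1  0. ] open 0.798
  x 0.115 y -0.004 z 0.000 yaw 0.006  ->  [ 0.54   0.061 -0.003]
dock c [0.5564 0.2728 0.026 ] sides [0.1445 0.0839] ang 83.76
grid none
stripe none
plate c [0.5171 0.1239 0.014 ] sides [0.1213 0.198 ] ang 88.14
```

>>> {"method": "move_arm", "body": {"plan": [{"x":0.01,"y":-0.0005,"z":0,"yaw":0.005,"fingers":0.2},{"x":0.022,"y":-0.001,"z":0,"yaw":0.005,"fingers":0.2},{"x":0.034,"y":-0.0015,"z":0,"yaw":0.005,"fingers":0.2},{"x":0.046,"y":-0.002,"z":0,"yaw":0.005,"fingers":0.2},{"x":0.058,"y":-0.0025,"z":0,"yaw":0.005,"fingers":0.2}]}}

```text
time: 14.85
eef_pos: [0.5374, 0.0048, -0.0027]
tcp_rot: [0.733, 0.681, -0.0, -0.0]
contact_force: [0.1, -3.8, 0.5]
opening: 0.803
finger_force: 1.6
```

>>> {"method": "move_arm", "body": {"plan": [{"x":0.012,"y":-0.0005,"z":0,"yaw":0,"fingers":0.2},{"x":0.024,"y":-0.001,"z":0,"yaw":0,"fingers":0.2},{"x":0.036,"y":-0.0015,"z":0,"yaw":0,"fingers":0.2},{"x":0.046,"y":-0.002,"z":0,"yaw":0,"fingers":0.2},{"x":0.051,"y":-0.002,"z":0,"yaw":0,"fingers":0.2}]}}

```text
time: 15.35
eef_pos: [0.5391, 0.0556, -0.0027]
tcp_rot: [0.732, 0.681, -0.0, -0.0]
contact_force: [-0.9, -3.7, 0.5]
opening: 0.799
finger_force: 1.8
```

>>> {"method": "move_arm", "body": {"plan": [{"x":-0.02,"y":0,"z":0,"yaw":0,"fingers":0.2},{"x":-0.05,"y":0,"z":-0.03,"yaw":0,"fingers":0.2},{"x":-0.09,"y":0,"z":-0.06,"yaw":0,"fingers":0.2},{"x":-0.14,"y":0,"z":-0.09,"yaw":0,"fingers":0.2},{"x":-0.19,"y":0,"z":-0.09,"yaw":0,"fingers":0.2}]}}

```text
time: 15.85
eef_pos: [0.5283, -0.1287, 0.0909]
tcp_rot: [0.732, 0.681, 0.002, 0.003]
contact_force: [-0.0, 0.3, 0.4]
opening: 0.8
finger_force: 0.0
```

Run:
```python
from go import *
plan((.5398,.0607,-.003,-4.3))
from meas import *
dockplate("m3")
```

```text
t 15.85 at [ 0.5283 -0.1287  0.0909] psi -4.2 tilt [ 0.0075 -0.0012] F [-0.   0.3  0.4] open 0.800
  x 0.095 y -0.001 z 0.047 yaw 0.001  ->  [ 0.534 -0.034  0.044]
  x 0.095 y -0.001 z 0.047 yaw 0.001  ->  [ 0.54   0.061 -0.003]
dock c [0.5564 0.2729 0.026 ] sides [0.1444 0.0842] ang 83.91
grid c [0.5467 0.1314 0.014 ] sides [0.0784 0.0849] ang 85.37
stripe c [0.5421 0.0765 0.014 ] sides [0.0966 0.0069] ang 175.67
plate c [0.5348 0.0404 0.014 ] sides [0.3249 0.2056] ang 113.62
```

View pics/m3.png

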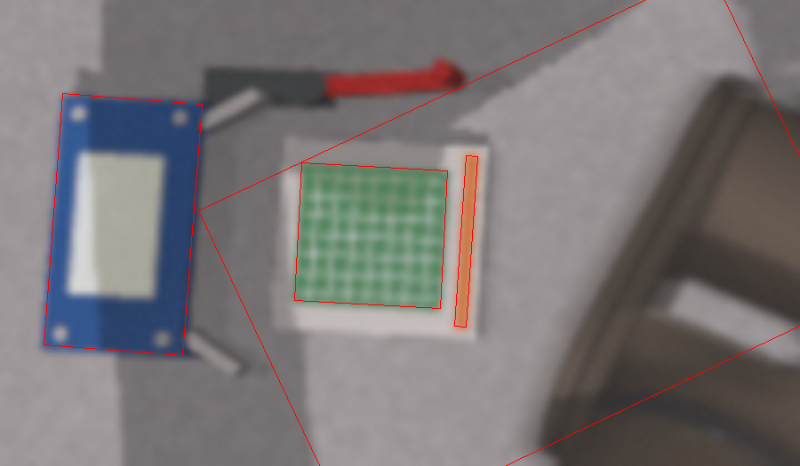

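The plate is in front of the cheeks: corners (285,138), (488,147), (477,338), (275,328), square to the dock within half a degree and about 1–2 mm towards dock -y. I push on with a 1.5 mm correction.

Run:
```python
from go import *
plan((.5375,.025,.06,-4.2),(.5375,.025,-.003,-4.2),(.5388,.050,-.003,-4.2),(.5403,.0955,-.003,-4.2),(.546,.1705,-.003,-4.2))
```

```text
t 16.00 at [ 0.5264 -0.1298  0.0879] psi -4.5 tilt [0.0025 0.0004] F [-0.3  0.  -0.6] open 0.800
  x 0.155 y -0.001 z 0.028 yaw -0.006  ->  [0.538 0.025 0.06 ]
  x 0.000 y -0.000 z 0.063 yaw -0.000  ->  [ 0.538  0.025 -0.003]
  x 0.025 y -0.001 z -0.000 yaw -0.000  ->  [ 0.539  0.05  -0.003]
  x 0.045 y -0.002 z -0.000 yaw -0.000  ->  [ 0.54   0.096 -0.003]
  x 0.075 y 0.000 z -0.000 yaw -0.000  ->  [ 0.546  0.17  -0.003]
```

>>> {"method": "move_arm", "body": {"plan": [{"x":0.05,"y":-0.001,"z":0.01,"yaw":-0.006,"fingers":0.2},{"x":0.1,"y":-0.001,"z":0.02,"yaw":-0.006,"fingers":0.2},{"x":0.14,"y":-0.001,"z":0.028,"yaw":-0.006,"fingers":0.2},{"x":0.155,"y":-0.001,"z":0.028,"yaw":-0.006,"fingers":0.2},{"x":0.155,"y":-0.001,"z":0.028,"yaw":-0.006,"fingers":0.2}]}}

```text
time: 16.5
eef_pos: [0.5352, 0.0302, 0.0578]
tcp_rot: [0.729, 0.684, -0.0, -0.001]
contact_force: [0.4, -0.5, 0.4]
opening: 0.799
finger_force: 0.0
```

>>> {"method": "move_arm", "body": {"plan": [{"x":0,"y":0,"z":0.03,"yaw":0,"fingers":0.2},{"x":0,"y":0,"z":0.052,"yaw":0,"fingers":0.2},{"x":0,"y":0,"z":0.06,"yaw":0,"fingers":0.2},{"x":0,"y":0,"z":0.062,"yaw":0,"fingers":0.2},{"x":0,"y":0,"z":0.062,"yaw":0,"fingers":0.2}]}}

```text
time: 17.0
eef_pos: [0.5368, 0.0264, -0.0027]
tcp_rot: [0.731, 0.682, 0.0, 0.0]
contact_force: [0.9, -0.2, -0.4]
opening: 0.802
finger_force: 0.0
```

Run:
```python
from go import *
plan((.5388,.050,-.003,-4.2),(.5403,.0955,-.003,-4.2),(.546,.1705,-.003,-4.2))
```

```text
t 17.00 at [ 0.5368  0.0264 -0.0027] psi -3.9 tilt [ 0.0008 -0.0001] F [ 0.9 -0.2 -0.4] open 0.802
  x 0.024 y 0.000 z 0.000 yaw 0.005  ->  [ 0.539  0.05  -0.003]
  x 0.045 y -0.002 z -0.000 yaw -0.000  ->  [ 0.54   0.096 -0.003]
  x 0.075 y 0.000 z -0.000 yaw -0.000  ->  [ 0.546  0.17  -0.003]
```

>>> {"method": "move_arm", "body": {"plan": [{"x":0.01,"y":0,"z":0,"yaw":0.005,"fingers":0.2},{"x":0.018,"y":0,"z":0,"yaw":0.005,"fingers":0.2},{"x":0.024,"y":0,"z":0,"yaw":0.005,"fingers":0.2},{"x":0.03,"y":0,"z":0,"yaw":0.005,"fingers":0.2},{"x":0.038,"y":-0.0005,"z":0,"yaw":0.005,"fingers":0.2}]}}

```text
time: 17.5
eef_pos: [0.5389, 0.0647, -0.0026]
tcp_rot: [0.732, 0.681, -0.0, 0.001]
contact_force: [-0.7, -4.4, 3.3]
opening: 0.802
finger_force: 2.4
```

>>> {"method": "move_arm", "body": {"plan": [{"x":0.008,"y":-0.0005,"z":0,"yaw":0,"fingers":0.2},{"x":0.016,"y":-0.001,"z":0,"yaw":0,"fingers":0.2},{"x":0.024,"y":-0.0015,"z":0,"yaw":0,"fingers":0.2},{"x":0.031,"y":-0.0015,"z":0,"yaw":0,"fingers":0.2},{"x":0.038,"y":-0.0015,"z":0,"yaw":0,"fingers":0.2}]}}

```text
time: 18.0
eef_pos: [0.5401, 0.1028, -0.0027]
tcp_rot: [0.732, 0.681, -0.0, 0.001]
contact_force: [-0.7, -6.1, 3.6]
opening: 0.8
finger_force: 2.8
```

>>> {"method": "move_arm", "body": {"plan": [{"x":0.006,"y":0,"z":0,"yaw":0,"fingers":0.2},{"x":0.012,"y":0,"z":0,"yaw":0,"fingers":0.2},{"x":0.018,"y":0,"z":0,"yaw":0,"fingers":0.2},{"x":0.022,"y":0,"z":0,"yaw":0,"fingers":0.2},{"x":0.025,"y":0,"z":0,"yaw":0,"fingers":0.2}]}}

```text
time: 18.5
eef_pos: [0.5419, 0.1277, -0.0027]
tcp_rot: [0.732, 0.681, -0.0, 0.001]
contact_force: [-0.2, -5.9, 3.1]
opening: 0.803
finger_force: 3.0
```

Run:
```python
from go import *
plan((.546,.1705,-.003,-4.2))
im=ctrl.read_camera("scene");cv2.imwrite("pics/s4.png",cv2.resize(im[190:290,330:490,::-1],None,fx=4.5,fy=4.5,interpolation=cv2.INTER_CUBIC))
```

```text
t 18.50 at [ 0.5419  0.1277 -0.0027] psi -4.1 tilt [ 0.0006 -0.0015] F [-0.2 -5.9  3.1] open 0.803
  x 0.043 y 0.001 z 0.000 yaw 0.001  ->  [ 0.546  0.17  -0.003]
```

Already about 27 mm inside the slot at a low 6 N, so I carry on.

>>> {"method": "move_arm", "body": {"plan": [{"x":0.006,"y":0,"z":0,"yaw":0,"fingers":0.2},{"x":0.012,"y":0,"z":0,"yaw":0,"fingers":0.2},{"x":0.018,"y":0,"z":0,"yaw":0,"fingers":0.2},{"x":0.024,"y":0,"z":0,"yaw":0,"fingers":0.2},{"x":0.03,"y":0,"z":0,"yaw":0,"fingers":0.2}]}}

```text
time: 19.05
eef_pos: [0.544, 0.1574, -0.0027]
tcp_rot: [0.732, 0.681, -0.0, 0.001]
contact_force: [-1.1, -6.5, 3.4]
opening: 0.801
finger_force: 3.2
```

>>> {"method": "move_arm", "body": {"plan": [{"x":0.003,"y":0,"z":0,"yaw":0,"fingers":0.2},{"x":0.006,"y":0,"z":0,"yaw":0,"fingers":0.2},{"x":0.008,"y":0,"z":0,"yaw":0,"fingers":0.2},{"x":0.01,"y":0,"z":0,"yaw":0,"fingers":0.2},{"x":0.011,"y":0,"z":0,"yaw":0,"fingers":0.2}]}}

```text
time: 19.55
eef_pos: [0.5448, 0.1683, -0.0027]
tcp_rot: [0.732, 0.681, -0.0, 0.001]
contact_force: [-1.0, -6.9, 3.1]
opening: 0.794
finger_force: 3.2
```

Creep on until the end stop is felt.

>>> {"method": "move_arm", "body": {"plan": [{"x":0.001,"y":0,"z":0,"yaw":0,"fingers":0.2},{"x":0.002,"y":0,"z":0,"yaw":0,"fingers":0.2},{"x":0.002,"y":0,"z":0,"yaw":0,"fingers":0.2}]}}

```text
time: 19.85
eef_pos: [0.5449, 0.1703, -0.0027]
tcp_rot: [0.732, 0.681, -0.0, 0.001]
contact_force: [0.4, -5.9, 2.8]
opening: 0.802
finger_force: 2.9
```

>>> {"method": "move_arm", "body": {"plan": [{"x":0.001,"y":0,"z":0,"yaw":0,"fingers":0.2},{"x":0.001,"y":0,"z":0,"yaw":0,"fingers":0.2}]}}

```text
time: 20.05
eef_pos: [0.545, 0.1705, -0.0027]
tcp_rot: [0.732, 0.681, -0.001, 0.001]
contact_force: [-0.9, -8.9, 5.4]
opening: 0.796
finger_force: 4.4
```

>>> {"method": "move_arm", "body": {"plan": [{"x":0.001,"y":0,"z":0,"yaw":0,"fingers":0.2},{"x":0.001,"y":0,"z":0,"yaw":0,"fingers":0.2}]}}

```text
time: 20.25
eef_pos: [0.545, 0.1705, -0.0027]
tcp_rot: [0.732, 0.681, -0.002, 0.001]
contact_force: [-1.8, -12.6, 5.7]
opening: 0.802
finger_force: 6.1
```

>>> {"method": "move_arm", "body": {"plan": [{"x":0.001,"y":0,"z":0,"yaw":0,"fingers":0.2},{"x":0.001,"y":0,"z":0,"yaw":0,"fingers":0.2}]}}

```text
time: 20.45
eef_pos: [0.5451, 0.1706, -0.0027]
tcp_rot: [0.732, 0.682, -0.002, 0.002]
contact_force: [-1.7, -15.0, 6.1]
opening: 0.8
finger_force: 7.8
```

The plate stops dead at y = 0.1705, exactly the computed home. I back off and check before touching the keeper.

>>> {"method": "move_arm", "body": {"plan": [{"x":-0.02,"y":0,"z":0,"yaw":0,"fingers":0.2},{"x":-0.05,"y":0,"z":-0.03,"yaw":0,"fingers":0.3},{"x":-0.1,"y":0,"z":-0.06,"yaw":0,"fingers":0.5},{"x":-0.15,"y":0,"z":-0.1,"yaw":0,"fingers":0.5},{"x":-0.2,"y":0,"z":-0.12,"yaw":0,"fingers":0.5}]}}

```text
time: 20.95
eef_pos: [0.532, -0.003, 0.107]
tcp_rot: [0.732, 0.681, 0.001, 0.0]
contact_force: [0.6, -0.5, -0.8]
opening: 0.498
finger_force: 0.0
```

>>> {"method": "move_arm", "body": {"plan": [{"x":-0.05,"y":0,"z":0,"yaw":0,"fingers":0.5},{"x":-0.1,"y":0,"z":0,"yaw":0,"fingers":0.5},{"x":-0.1,"y":0,"z":0,"yaw":0,"fingers":0.5}]}}

```text
time: 21.25
eef_pos: [0.5247, -0.1069, 0.1059]
tcp_rot: [0.735, 0.678, 0.0, 0.001]
contact_force: [0.8, 0.1, -0.5]
opening: 0.5
finger_force: 0.0
```

Run:
```python
from meas import *
o=dockplate("m5")
t=ctrl.read_camera("top");s=ctrl.read_camera("scene")
for n,im,r in(("top",t,(140,190,215,225)),("scene",s,(365,235,445,280))):
    c,k=blobs(im,(0,130,50),(8,255,255),r);show(c);ys,xs=np.nonzero(k);i=np.argsort(ys)[:6] if n=="scene" else np.argsort(-xs)[:8];print(np.c_[xs[i],ys[i]].tolist())
from go import plan
plan((.635,.0803,.12,1.5),(.635,.0803,.025,1.5))
```

```text
dock c [0.5563 0.2727 0.026 ] sides [0.1441 0.0848] ang 84.17
grid c [0.5504 0.2189 0.014 ] sides [0.0798 0.0318] ang 84.27
stripe c [0.5489 0.1913 0.014 ] sides [0.098  0.0078] ang 175.28
plate c [0.5614 0.0805 0.014 ] sides [0.3418 0.1478] ang 146.42
  A98 cen(188.9,202.9) box [[173.5, 201.6999969482422], [202.60000610351562, 198.5], [203.1999969482422, 203.8000030517578], [174.10000610351562, 207.0]]
[[203, 202], [203, 203], [202, 202], [202, 201], [202, 203], [201, 202], [201, 201], [201, 200]]
  A189 cen(389.0,256.7) box [[370.20001220703125, 254.89999389648438], [376.8999938964844, 242.39999389648438], [410.1000061035156, 260.1000061035156], [403.3999938964844, 272.6000061035156]]
[[377, 243], [378, 243], [376, 244], [377, 244], [378, 244], [379, 244]]
t 21.50 at [ 0.5244 -0.1009  0.1049] psi -4.1 tilt [-0.0009  0.0013] F [ 0.4 -0.4 -0.3] open 0.502
  x 0.094 y 0.049 z -0.008 yaw -0.049  ->  [ 0.58  -0.01   0.112]
  x 0.092 y 0.053 z -0.008 yaw -0.049  ->  [0.635 0.08  0.12 ]
  x 0.000 y 0.000 z 0.095 yaw -0.000  ->  [0.635 0.08  0.025]
```

View pics/m5.png

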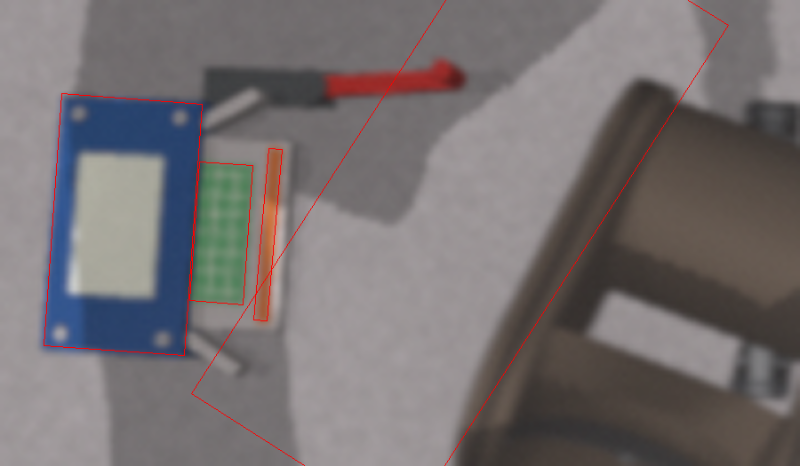

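The plate is home: its stripe moved 114.8 mm (needed ≈115) and is at (268,235) of the crop, the front part under the roof, and the keeper at (450,72) has not moved. Now the keeper: cage the peg.

>>> {"method": "move_arm", "body": {"plan": [{"x":0.094,"y":0.049,"z":-0.008,"yaw":-0.049,"fingers":0.5},{"x":0.094,"y":0.049,"z":-0.008,"yaw":-0.049,"fingers":0.5},{"x":0.094,"y":0.049,"z":-0.008,"yaw":-0.049,"fingers":0.5},{"x":0.094,"y":0.049,"z":-0.008,"yaw":-0.049,"fingers":0.5}]}}

```text
time: 21.9
eef_pos: [0.5805, -0.0096, 0.1132]
tcp_rot: [0.714, 0.7, -0.0, -0.0]
contact_force: [-0.8, 1.1, 0.8]
opening: 0.5
finger_force: 0.0
```

>>> {"method": "move_arm", "body": {"plan": [{"x":0.092,"y":0.053,"z":-0.008,"yaw":-0.049,"fingers":0.5},{"x":0.092,"y":0.053,"z":-0.008,"yaw":-0.049,"fingers":0.5},{"x":0.092,"y":0.053,"z":-0.008,"yaw":-0.049,"fingers":0.5},{"x":0.092,"y":0.053,"z":-0.008,"yaw":-0.049,"fingers":0.5},{"x":0.092,"y":0.053,"z":-0.008,"yaw":-0.049,"fingers":0.5}]}}

```text
time: 22.4
eef_pos: [0.6343, 0.0773, 0.1205]
tcp_rot: [0.698, 0.716, -0.001, -0.001]
contact_force: [-0.0, -0.1, -0.2]
opening: 0.5
finger_force: 0.0
```

Run:
```python
from go import *
plan((.635,.0803,.026,1.5))
```

```text
t 22.40 at [0.6343 0.0773 0.1205] psi 1.4 tilt [-0.0022 -0.0005] F [-0.  -0.1 -0.2] open 0.500
  x 0.003 y 0.001 z 0.095 yaw -0.002  ->  [0.635 0.08  0.026]
```

>>> {"method": "move_arm", "body": {"plan": [{"x":0.003,"y":0.001,"z":0.04,"yaw":0,"fingers":0.5},{"x":0.003,"y":0.001,"z":0.07,"yaw":0,"fingers":0.5},{"x":0.003,"y":0.001,"z":0.088,"yaw":0,"fingers":0.5},{"x":0.003,"y":0.001,"z":0.094,"yaw":0,"fingers":0.5},{"x":0.003,"y":0.001,"z":0.094,"yaw":0,"fingers":0.5}]}}

```text
time: 22.9
eef_pos: [0.6358, 0.0804, 0.0268]
tcp_rot: [0.699, 0.715, -0.001, -0.001]
contact_force: [-0.1, 0.0, 0.2]
opening: 0.501
finger_force: 0.0
```

>>> {"method": "move_arm", "body": {"force": 20, "plan": [{"x":0,"y":0,"z":0,"yaw":0,"fingers":0.82},{"x":0,"y":0,"z":0,"yaw":0,"fingers":0.82},{"x":0,"y":0,"z":0,"yaw":0,"fingers":0.82}]}}

```text
time: 23.2
eef_pos: [0.6374, 0.0812, 0.029]
tcp_rot: [0.698, 0.716, 0.001, 0.001]
contact_force: [-0.6, -0.2, -0.1]
opening: 0.181
finger_force: 0.0
```

```bash
cat > arc.py <<'E'
from go import *
a=np.array([.0732,.9973]);n=np.array([-.9973,.0732]);piv=np.array([.6331,.1662])
def tgt(th): # TCP world pose with peg angle th
    p=piv+.085*(-np.cos(th)*a+np.sin(th)*n);return (*p,.026,-4.2-np.degrees(th))
def rows(ths):
    s=ctrl.get_state();p=s["eef_pos"];Rm=R.from_quat(s["tcp_rot"]).as_matrix();c=psi(Rm)
    ty=np.array([np.cos(c),np.sin(c)]);tx=np.array([-ty[1],ty[0]])
    r=p[:2]-piv;print("at",p.round(4),"psi %.1f"%np.degrees(c),"peg angle of TCP %.3f r %.4f"%(np.arctan2(r@n,-r@a),np.linalg.norm(r)),"F",s["contact_force"].round(1),"op %.3f"%s["opening"])
    for th in ths:
        t=tgt(th);d=np.array(t[:3])-p;print("  th %.2f x %.3f y %.3f z %.3f yaw %.3f"%(th,d[:2]@tx,d[:2]@ty,-d[2],-(np.radians(t[3])-c)))
E
python3 -c "
from arc import *
rows([-.05,.05,.15,.25,.35])"
```

```text
at [0.6374 0.0812 0.029 ] psi 1.4 peg angle of TCP -0.124 r 0.0851 F [-0.6 -0.2 -0.1] op 0.181
  th -0.05 x 0.000 y -0.006 z 0.003 yaw 0.048
  th 0.05 x 0.001 y -0.015 z 0.003 yaw 0.148
  th 0.15 x 0.003 y -0.023 z 0.003 yaw 0.248
  th 0.25 x 0.005 y -0.031 z 0.003 yaw 0.348
  th 0.35 x 0.008 y -0.039 z 0.003 yaw 0.448
```

>>> {"method": "move_arm", "body": {"plan": [{"x":0,"y":-0.006,"z":0.002,"yaw":0.05,"fingers":0.82},{"x":0.001,"y":-0.015,"z":0.002,"yaw":0.15,"fingers":0.82},{"x":0.003,"y":-0.023,"z":0.002,"yaw":0.25,"fingers":0.82},{"x":0.005,"y":-0.031,"z":0.002,"yaw":0.35,"fingers":0.82},{"x":0.008,"y":-0.039,"z":0.002,"yaw":0.45,"fingers":0.82}]}}

```text
time: 23.7
eef_pos: [0.5982, 0.0884, 0.0267]
tcp_rot: [0.841, 0.54, 0.001, 0.001]
contact_force: [1.4, 0.5, -0.2]
opening: 0.181
finger_force: 0.4
```

```bash
python3 -c "
from arc import *
rows([.45,.55,.65,.75,.85])"
```

```text
at [0.5982 0.0884 0.0267] psi -24.6 peg angle of TCP 0.348 r 0.0853 F [ 1.4  0.5 -0.2] op 0.181
  th 0.45 x 0.001 y -0.009 z 0.001 yaw 0.094
  th 0.55 x 0.002 y -0.017 z 0.001 yaw 0.194
  th 0.65 x 0.004 y -0.025 z 0.001 yaw 0.294
  th 0.75 x 0.007 y -0.033 z 0.001 yaw 0.394
  th 0.85 x 0.010 y -0.041 z 0.001 yaw 0.494
```

>>> {"method": "move_arm", "body": {"plan": [{"x":0.001,"y":-0.009,"z":0,"yaw":0.095,"fingers":0.82},{"x":0.002,"y":-0.017,"z":0,"yaw":0.195,"fingers":0.82},{"x":0.004,"y":-0.025,"z":0,"yaw":0.295,"fingers":0.82},{"x":0.007,"y":-0.033,"z":0,"yaw":0.395,"fingers":0.82},{"x":0.01,"y":-0.041,"z":0,"yaw":0.495,"fingers":0.82}]}}

```text
time: 24.2
eef_pos: [0.565, 0.1144, 0.0266]
tcp_rot: [0.948, 0.318, 0.002, 0.001]
contact_force: [0.7, -0.4, -0.0]
opening: 0.181
finger_force: 0.4
```

```bash
python3 -c "
from arc import *
rows([.95,1.05,1.15,1.25,1.35])"
```

```text
at [0.565  0.1144 0.0266] psi -52.9 peg angle of TCP 0.848 r 0.0855 F [ 0.7 -0.4 -0. ] op 0.181
  th 0.95 x 0.001 y -0.009 z 0.001 yaw 0.099
  th 1.05 x 0.002 y -0.017 z 0.001 yaw 0.199
  th 1.15 x 0.004 y -0.025 z 0.001 yaw 0.299
  th 1.25 x 0.007 y -0.033 z 0.001 yaw 0.399
  th 1.35 x 0.011 y -0.041 z 0.001 yaw 0.499
```

>>> {"method": "move_arm", "body": {"plan": [{"x":0.001,"y":-0.009,"z":0,"yaw":0.1,"fingers":0.82},{"x":0.002,"y":-0.017,"z":0,"yaw":0.2,"fingers":0.82},{"x":0.004,"y":-0.025,"z":0,"yaw":0.3,"fingers":0.82},{"x":0.007,"y":-0.033,"z":0,"yaw":0.4,"fingers":0.82},{"x":0.011,"y":-0.041,"z":0,"yaw":0.5,"fingers":0.82}]}}

```text
time: 24.7
eef_pos: [0.5485, 0.1537, 0.0265]
tcp_rot: [0.997, 0.073, 0.001, 0.0]
contact_force: [0.1, -0.7, -0.7]
opening: 0.179
finger_force: 0.5
```

```bash
python3 -c "
from arc import *
rows([1.42,1.49,1.55,1.58,1.60])"
```

```text
at [0.5485 0.1537 0.0265] psi -81.6 peg angle of TCP 1.351 r 0.0856 F [ 0.1 -0.7 -0.7] op 0.179
  th 1.42 x 0.001 y -0.006 z 0.000 yaw 0.070
  th 1.49 x 0.001 y -0.012 z 0.000 yaw 0.140
  th 1.55 x 0.002 y -0.017 z 0.000 yaw 0.200
  th 1.58 x 0.003 y -0.019 z 0.000 yaw 0.230
  th 1.60 x 0.003 y -0.021 z 0.000 yaw 0.250
```

>>> {"method": "move_arm", "body": {"plan": [{"x":0.001,"y":-0.006,"z":0,"yaw":0.07,"fingers":0.82},{"x":0.001,"y":-0.012,"z":0,"yaw":0.14,"fingers":0.82},{"x":0.002,"y":-0.017,"z":0,"yaw":0.2,"fingers":0.82},{"x":0.003,"y":-0.019,"z":0,"yaw":0.22,"fingers":0.82},{"x":0.003,"y":-0.021,"z":0,"yaw":0.22,"fingers":0.82}]}}

```text
time: 25.2
eef_pos: [0.5483, 0.1743, 0.0261]
tcp_rot: [0.999, -0.034, 0.001, 0.001]
contact_force: [0.6, -7.6, 2.0]
opening: 0.183
finger_force: 3.5
```

>>> {"method": "move_arm", "body": {"plan": [{"x":0,"y":-0.001,"z":0,"yaw":0,"fingers":0.82},{"x":0,"y":-0.001,"z":0,"yaw":0,"fingers":0.82}]}}

```text
time: 25.4
eef_pos: [0.5484, 0.1742, 0.0261]
tcp_rot: [0.999, -0.034, 0.0, 0.001]
contact_force: [-0.0, -5.7, 2.4]
opening: 0.179
finger_force: 2.9
```

>>> {"method": "move_arm", "body": {"plan": [{"x":0,"y":-0.001,"z":0,"yaw":0,"fingers":0.82},{"x":0,"y":-0.001,"z":0,"yaw":0,"fingers":0.82}]}}

```text
time: 25.6
eef_pos: [0.5484, 0.1744, 0.0261]
tcp_rot: [0.999, -0.033, 0.0, 0.002]
contact_force: [-0.9, -9.4, 3.1]
opening: 0.182
finger_force: 4.4
```

The end stop is felt, with the force rising and no movement. I centre, open and lift away.

>>> {"method": "move_arm", "body": {"plan": [{"x":0,"y":0.004,"z":0,"yaw":0,"fingers":0.82},{"x":0,"y":0.004,"z":0,"yaw":0,"fingers":0.6},{"x":0,"y":0.004,"z":0,"yaw":0,"fingers":0.5},{"x":0,"y":0.004,"z":0,"yaw":0,"fingers":0.5},{"x":0,"y":0.004,"z":-0.02,"yaw":0,"fingers":0.5}]}}

```text
time: 26.1
eef_pos: [0.545, 0.1727, 0.0427]
tcp_rot: [0.999, -0.034, -0.003, 0.0]
contact_force: [0.1, -0.1, -0.3]
opening: 0.499
finger_force: 0.0
```

>>> {"method": "move_arm", "body": {"plan": [{"x":0,"y":0,"z":-0.04,"yaw":0,"fingers":0.5},{"x":0,"y":0,"z":-0.09,"yaw":0,"fingers":0.5},{"x":0,"y":0.05,"z":-0.12,"yaw":0,"fingers":0.5},{"x":0,"y":0.1,"z":-0.12,"yaw":0,"fingers":0.5},{"x":0,"y":0.15,"z":-0.12,"yaw":0,"fingers":0.5}]}}

```text
time: 26.6
eef_pos: [0.5386, 0.0296, 0.1677]
tcp_rot: [0.999, -0.033, 0.002, 0.0]
contact_force: [1.0, -0.3, -0.5]
opening: 0.5
finger_force: 0.0
```

>>> {"method": "move_arm", "body": {"plan": [{"x":0,"y":0.05,"z":0,"yaw":0,"fingers":0.5},{"x":0,"y":0.1,"z":0,"yaw":0,"fingers":0.5},{"x":0,"y":0.15,"z":0,"yaw":0,"fingers":0.5},{"x":0,"y":0.15,"z":0,"yaw":0,"fingers":0.5},{"x":0,"y":0.15,"z":0,"yaw":0,"fingers":0.5}]}}

```text
time: 27.1
eef_pos: [0.5272, -0.12, 0.1653]
tcp_rot: [0.999, -0.036, -0.0, -0.0]
contact_force: [-0.6, 0.9, -0.3]
opening: 0.5
finger_force: 0.0
```

Run:
```python
from meas import *
dockplate("m6")
t=ctrl.read_camera("top");s=ctrl.read_camera("scene")
for n,im,r in(("top",t,(140,190,215,275)),("scene",s,(365,205,445,280))):
    c,k=blobs(im,(0,130,50),(6,255,255),r);print(n);show(c)
# expected bar for th=1.571 / 1.45 : pivot and peg top, bar tip
from arc import *
for th in(1.571,1.45):
    q=tgt(th)[:2];P=[(*piv,.014),(*q,.014),(*q,.05)];print(th,proj("top",P).round(1).tolist(),proj("scene",P).round(1).tolist())
plan((.5,-.1,.15,-94))
```

```text
dock c [0.5566 0.2727 0.026 ] sides [0.1436 0.0847] ang 84.17
grid c [0.5504 0.2189 0.014 ] sides [0.0798 0.0317] ang 84.14
stripe c [0.5491 0.1909 0.014 ] sides [0.0975 0.008 ] ang 174.95
plate c [0.5614 0.0805 0.014 ] sides [0.3421 0.1339] ang 148.75
top
  A122 cen(167.9,224.5) box [[160.3000030517578, 237.8000030517578], [168.0, 207.0], [176.0, 209.0], [168.3000030517578, 239.8000030517578]]
scene
  A116 cen(416.1,241.7) box [[410.29998779296875, 256.3999938964844], [417.20001220703125, 224.1999969482422], [422.20001220703125, 225.1999969482422], [415.29998779296875, 257.5]]
1.571 [[169.7, 204.1], [167.1, 237.4], [162.3, 236.7]] [[411.6, 260.4], [416.8, 235.5], [419.5, 225.3]]
1.45 [[169.7, 204.1], [171.1, 237.4], [166.4, 236.6]] [[411.6, 260.4], [412.5, 234.7], [415.1, 224.5]]
t 27.35 at [ 0.5275 -0.1177  0.1652] psi -93.8 tilt [-0.0002  0.0003] F [ 0.7  1.  -0.2] open 0.498
  x -0.029 y -0.016 z 0.015 yaw 0.003  ->  [ 0.5  -0.1   0.15]
```

The plate is unmoved, and both views put the peg where 1.571 rad predicts.

```bash
python3 -c "
from plant import ctrl
print(ctrl.sign_off())"
```

```text
the job is handed in; nothing more can be done
None
```

I handed the job in at about 27 s: ring in the yellow bin, spindle in the blue bin, plate pushed home against the dock's end stop, keeper swung across to its stop, and the gripper open and clear of everything.

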